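Pick three ring cores off their cradle on a mandrel and hang it in the drying rack

TASK

Take the steel mandrel out of its drying rack, run it up through the holes of the three ring cores lying in the sloping cradle until its collar has pushed them snug together, and then lift all three off at once on the mandrel. Hang the loaded mandrel back in the two notches of the rack the way it lay, collar and snug cores between the two notched plates, and let go. Ferrite chips easily, so feel your way in and never press hard on a core, and leave the other things on the table alone.

Things in the scene. Friction and masses are not known exactly. Their poses are not given: they have to be found in the camera images.
- mandrel: Steel mandrel, 184 mm long: black grip, then a round rod of 20 mm diameter that carries a clamped collar. Origin on the axis at the grip's front face, x along it to the tip at 120 mm, z up as it lies. Collar 29 mm diameter, 6 mm thick, clamped with its front face anywhere from x = 18 to 44 mm (not reported). 0.19 kg. Starts level in the rack, grip towards the robot
- mandrel_grip (a point): Middle of the mandrel's grip, on the axis, 32 mm behind the mandrel's origin. The grip is a flat-sided bar from x = -64 to 0 mm, 22 mm wide (y) and 24 mm high (z)
- mandrel_tip (a point): End of the mandrel's nose, on the axis; the rod is straight to x = 108 mm, then the nose narrows from 20 to 7 mm diameter over its last 12 mm
- core_a: Grey-black ferrite ring core, 40 mm outside diameter, 24 mm hole, 16 mm long; origin at its centre, x along the hole's axis. About 60 g (varies). The three cores are alike; this one starts lowest in the cradle
- core_b: Ring core like core_a, the middle one
- core_c: Ring core like core_a, the highest one
- core_cradle: Fixed aluminium V trough (90 degrees) on a stand, open above and at both ends. Origin 118 mm above the table on the axis of the cores lying in it (20 mm from both walls), at the inner face of the lower lip; x along that axis, up the slope at 25 degrees and away from the robot; z square to the slope, upward. Base plate 112 x 76 mm, reaching 26 mm nearer the robot than the origin
- trough_mid (a point): Point on the cradle's axis half way between its lips. Lower lip at cradle x = 0 (3.5 mm proud of the walls: a 33 mm round passes), upper lip at x = 60 mm (6.5 mm proud: a 27 mm round passes). The 48 mm of cores have 12 mm to spare, shared as small gaps; friction holds them, each slides with about 0.5 to 1.5 N
- drying_rack: Fixed rack: shallow steel tray, 126 mm along x, 72 mm wide, 11 mm high, with two upright grey plates (52 mm wide, 4 mm thick, 69 mm high) centred at x = -47 and +47 mm, each with a 90 degree V notch 21 mm deep, open upward. Origin at the centre of the underside, x away from the robot, z up
- rack_seat (a point): Where the mandrel's origin belongs when it lies in the notches: rod axis 62 mm above the table, near plate on the bare rod between grip and collar (mandrel x = 4 to 8 mm when centred), far plate on the bare rod beyond the cores (x = 98 to 102 mm). There is 4 mm of play either way along x
- transformer: Bystander: small loose transformer, black and yellow, 37x41x30 mm, origin under its centre
- core_big: Bystander: larger grey-black ring core lying flat on the table, 63 mm diameter, 25 mm high, origin at its centre
- solder_spool: Bystander: solder spool standing on its flange, 55 mm diameter, 40 mm high, origin under its centre
- caliper: Bystander: caliper lying on the table, 66x230x13 mm, origin under its centre
Not all that is in view belongs to the job. What is shaped like the mandrel but red is not meant.

How it is judged:
By the outcome, as a careful person would: the job done as asked, in the order asked, and still so for the second after the job is handed in, with the robot touching nothing.
It also fails if it takes over 61 s, if anything falls off the work surface, if the arm or the gripper's body presses on something with over 40 N, if the wrist force passes 120 N, or if a joint passes its speed limit or range.

ROBOT

A 6-joint arm with a two-finger parallel gripper is mounted at the origin on a cart in front of the work surface, level with it; the furniture and walls round the work are solid. World frame = base frame: x ahead of the robot, y to its left, z up, the work surface at z = 0. Lengths are in m, angles in rad, forces in N, time in s.
With the tool pointing down it reaches from about 0.3 to 0.875 m from the base axis. Payload 6.4 kg.
Tool frame: the origin (TCP) lies between the finger pads; the fingertips stand ctrl.nose_length ahead of it and the grasp point (between the pads) lies 3 mm ahead of it (ctrl.nose_length is the distance from the TCP to the fingertips, in m); z points along the fingers, y is the line along which they close (so a half turn about z gives the same grasp; the last joint's range is limited). The gripper opens to 85 mm and grips with 20 to 120 N. Pads are 22 mm wide; open, the fingers measure 114 mm over their backs; the gripper's body (76 mm by 85 mm) begins 54 mm behind the grasp point. The pads swing forward as they close: fully open they stand 13 mm farther back than shut.
Start: joints at [0.904, 0.181, 1.607, -0, 1.354, -0.206], TCP at [0.256, 0.515, 0.253] pointing down, gripper open.
Joint ranges: [-2.99, 2.99], [-0.89, 2.07], [0.3, 2.58], [-1.14, 4.28], [0, 2.63], [-3.12, 3.12]. Speed limits (rad/s): [2.57, 2.57, 3.01, 3.14, 3.14, 3.14].

INTERFACE

Orientations are given as a unit quaternion [x, y, z, w].
In Python, from station import ctrl gives the robot as it stands. The module is installed in compiled form; this text tells all that it offers.
- The arm moves only by the shell command python3 -m pendant 'ROWS' [FORCE]. ROWS is JSON, a list of rows, each an object of numbers: "hand": the closure, from 0 (fully open) to 1 (shut); "x", "y", "z": the shift along the tool's x, y, z as a fraction of full scale; "spin": the turn about the tool's z as a fraction of full scale. In form: [{"hand": .., "x": .., "y": .., "z": .., "spin": ..}, ...]. A call has 1 to 10 rows; each row is the pose to reach, as a shift and turn from the pose commanded when the call began, along the tool's axes at that moment; what a row does not reach only later rows make up. Full scale, the value 1, is 500 mm for a shift and 45 degrees for a turn. A row lasts 1/10 s, in which the tool goes at most 50 mm and 8.59 degrees, less where a joint would pass 70% of its speed; a pose out of reach is approached as far as the arm can. A call with a number of a shift or a turn outside -1 to 1 is refused whole. A call with a gripper value outside its range is refused whole. The fingers move at their own pace and stop on an object; FORCE is the grip in N (left out, the last holds). Time passes only in rows, so rows that repeat a pose let the fingers close. It gives the time, the measured TCP pose, the force, the opening and the grip force at its end, in the units of the state.
- ctrl.get_state(): the state, without advancing time (a new reading comes with each control period).
- ctrl.grab_frame(name): name is "side" or "top" or "wrist"; returns the picture (420x560x3 uint8, red, green, blue); there is no depth.
- ctrl.camera_params(name): a dict with "K" (3x3 intrinsics, pixels), "world_from_camera" (4x4, takes a point from camera to world coordinates). Camera axes: x right, y down, z forward; pixel columns grow to the right and rows downward; lengths in m; the calibration is good to about 2 mm. A picture is of the moment at which its call begins: read the wrist's pose just before it. camera_params takes no time and is no camera call; for the wrist camera it gives the pose at the moment of the call.
- ctrl.finish_job(): hands the job in; it is judged then, once.
The state is a dict: "time_s": time; "joint_pos": joint angles; "qd": joint speeds; "joint_torque": joint torques, N m; "position": TCP position; "tcp_rot": TCP orientation; "ft_force": force on the tool from outside, world axes, zero at the start; "wrist_torque": the same for the moment, N m; "width": opening from 0.0 (shut) to 1.0 (fully open); "gripper_force": force on a finger pad.
Only numpy, scipy, OpenCV 4.12 (cv2) and the standard library are available. Lean on these libraries where they do the work, as an engineer would, in place of code of your own. Each camera call takes 0.05 s, during which the arm holds its last target. There are 200 camera calls.

## Working session

There is one attempt and no reset: what is moved stays moved. The work goes in short steps, Python scripts to look and compute and a shell command to move; the robot and the scene stay as the last step left them, time stands still between calls to the robot, and variables do not carry over. Pictures are saved under pics/ and viewed, at most 10 in all, crops included, and the job is handed in when it is done.

```bash
mkdir -p pics; python3 - <<'E'
from station import ctrl
import cv2,numpy as np
s=ctrl.get_state(); print({k:np.round(v,3).tolist() for k,v in s.items()}, ctrl.nose_length)
ims=[]
for n in ("side","top","wrist"):
    p=ctrl.camera_params(n); print(n,np.round(p["K"],1).tolist(),np.round(p["world_from_camera"],4).tolist())
    im=ctrl.grab_frame(n); cv2.imwrite(f"pics/{n}0.png",im[:,:,::-1]); 
E
```

```text
{'time_s': 0.0, 'joint_pos': [0.904, 0.182, 1.608, 0.0, 1.354, -0.206], 'qd': [0.001, 0.001, -0.001, 0.0, -0.001, -0.0], 'joint_torque': [0.0, -44.487, -35.135, -0.0, 0.009, 0.0], 'position': [0.255, 0.515, 0.252], 'tcp_rot': [0.228, 0.974, -0.001, -0.0], 'ft_force': [-0.46, -0.437, -0.369], 'wrist_torque': [-0.039, -0.044, 0.042], 'gripper_force': 0.0, 'width': 0.996} 0.022
side [[395.4, 0.0, 273.4], [0.0, 395.4, 213.6], [0.0, 0.0, 1.0]] [[-0.9979, -0.0279, 0.0585, 0.5379], [-0.0616, 0.6908, -0.7204, 0.7478], [-0.0203, -0.7225, -0.6911, 0.9158], [0.0, 0.0, 0.0, 1.0]]
top [[424.6, 0.0, 271.3], [0.0, 424.6, 211.4], [0.0, 0.0, 1.0]] [[-0.0002, -0.9874, 0.1582, 0.4359], [-1.0, -0.0009, -0.007, -0.0995], [0.0071, -0.1582, -0.9874, 1.1978], [0.0, 0.0, 0.0, 1.0]]
wrist [[349.9, 0.0, 283.0], [0.0, 349.9, 208.3], [0.0, 0.0, 1.0]] [[0.4444, 0.8503, 0.2818, 0.1832], [0.8958, -0.4214, -0.1412, 0.5511], [-0.0013, 0.3152, -0.949, 0.3726], [0.0, 0.0, 0.0, 1.0]]
```

View pics/side0.png

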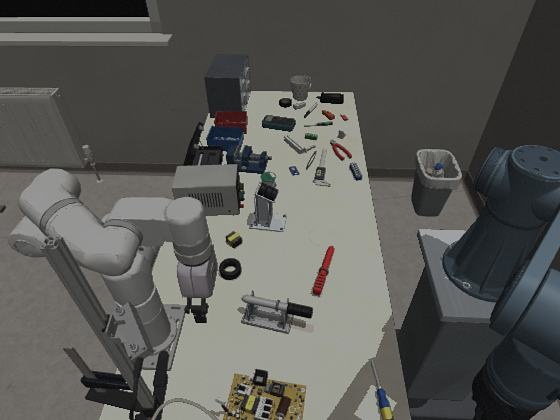

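View pics/top0.png

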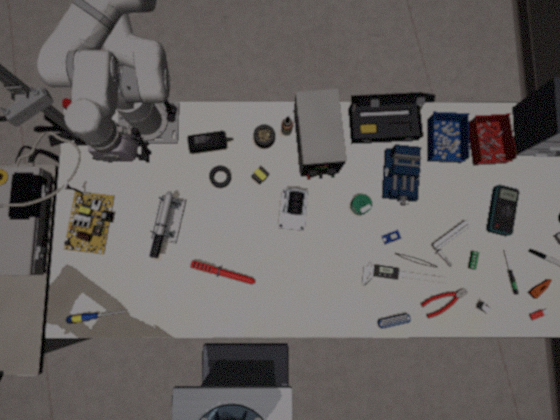

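The side and top views show the rack with the mandrel at top (154,255)→(180,192) and side (311,313)→(243,299). The cradle is at top (293,207) and side (267,200). The red decoy is at top (222,272). Next I compute coarse positions and move the wrist camera closer.

```bash
cat > h.py <<'E'
from station import ctrl
import numpy as np, cv2
from scipy.spatial.transform import Rotation as R
def ray(p,uv):
    K=np.array(p["K"]);T=np.array(p["world_from_camera"]);d=T[:3,:3]@np.linalg.solve(K,[uv[0],uv[1],1.]);return T[:3,3],d/np.linalg.norm(d)
def onz(p,uv,z):
    o,d=ray(p,uv);return o+d*(z-o[2])/d[2]
def tri(obs): # [(params,uv),...] -> point, residual
    A=np.zeros((3,3));b=np.zeros(3);L=[]
    for p,uv in obs:
        o,d=ray(p,uv);M=np.eye(3)-np.outer(d,d);A+=M;b+=M@o;L.append((M,o))
    x=np.linalg.solve(A,b);return x,max(np.linalg.norm(M@(x-o)) for M,o in L)
def proj(p,X):
    T=np.linalg.inv(np.array(p["world_from_camera"]));c=T[:3,:3]@np.asarray(X)+T[:3,3];q=np.array(p["K"])@c;return q[:2]/q[2]
def totool(X):  # world point -> shift of TCP in tool axes (rows, /0.5)
    s=ctrl.get_state();return R.from_quat(s["tcp_rot"]).inv().apply(np.asarray(X)-s["position"])/0.5
def snap(n,f):
    p=ctrl.camera_params(n);im=np.array(ctrl.grab_frame(n))[:,:,::-1].copy();cv2.imwrite("pics/"+f+".png",im);np.save("pics/"+f+".npy",np.vstack([p["K"],np.array(p["world_from_camera"])[:3,:3],np.array(p["world_from_camera"])[:3,3]]));return im,p
def load(f):
    a=np.load("pics/"+f+".npy");T=np.eye(4);T[:3,:3]=a[3:6];T[:3,3]=a[6];return cv2.imread("pics/"+f+".png"),dict(K=a[:3],world_from_camera=T)
E
python3 - <<'E'
from h import *
s=ctrl.camera_params("side");t=ctrl.camera_params("top")
for n,a,b in [("gripend",(311,313),(154,255)),("tip",(243,299),(180,194)),("cradle",(268,190),(293,203)),("red",(330,250),(254,280))]:
    print(n,tri([(s,a),(t,b)]), onz(t,b,.06), onz(s,a,.06))
print("tool axes",R.from_quat(ctrl.get_state()["tcp_rot"]).as_matrix().round(3).tolist())
E
```

```text
gripend (array([0.4977482 , 0.20582518, 0.05863665]), np.float64(0.002487225964778458)) [0.50014397 0.20518498 0.06      ] [0.4953498 0.2070172 0.06     ]
tip (array([0.67386236, 0.14949276, 0.02273943]), np.float64(0.00039073341103043)) [0.66593061 0.14160488 0.06      ] [0.66856881 0.17439048 0.06      ]
cradle (array([ 0.62628972, -0.16168776,  0.14167634]), np.float64(0.0002827582973153866)) [ 0.64132447 -0.16652162  0.06      ] [ 0.63529906 -0.25757     0.06      ]
red (array([ 0.43334073, -0.05932225, -0.00611502]), np.float64(0.0009009913143503053)) [ 0.43432468 -0.06163142  0.06      ] [ 0.44001164 -0.00133546  0.06      ]
tool axes [[-0.896, 0.445, -0.001], [0.445, 0.896, -0.001], [0.0, -0.001, -1.0]]
```

View pics/wrist0.png

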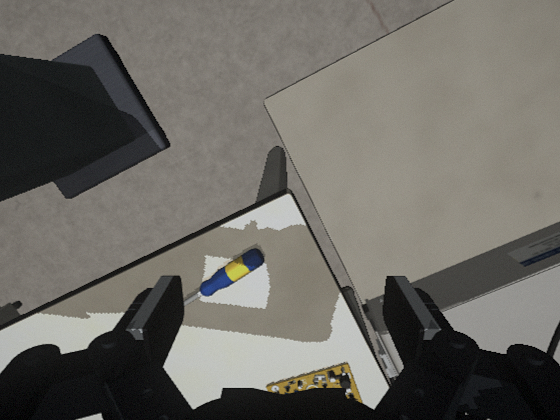

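```bash
python3 - <<'E'
from h import *
s=ctrl.camera_params("side");t=ctrl.camera_params("top")
for n,a,b in [("white tip",(200,318),(147,157)),("white wrist",(186,215),(95,110)),("box front",(240,205),(322,172))]:
    print(n,tri([(s,a),(t,b)]))
E
cat > /dev/null; python3 -m pendant '[{"hand":0,"x":-0.3,"y":-0.1,"z":-0.1,"spin":-0.12},{"hand":0,"x":-0.3,"y":-0.1,"z":-0.1,"spin":-0.12},{"hand":0,"x":-0.3,"y":-0.1,"z":-0.1,"spin":-0.12},{"hand":0,"x":-0.3,"y":-0.1,"z":-0.1,"spin":-0.12}]'
```

```text
white tip (array([0.76855715, 0.23556828, 0.06206578]), np.float64(0.0008969864750601235))
white wrist (array([0.74942607, 0.23414967, 0.41666475]), np.float64(0.008836240416388032))
box front (array([ 0.7400856 , -0.25565384, -0.00817382]), np.float64(0.005507545916916702))
time_s: 0.55
position: [0.3709, 0.4012, 0.3049]
tcp_rot: [0.184, 0.983, 0.0, 0.001]
ft_force: [-0.2, -0.1, 0.8]
width: 1.002
gripper_force: 0.0
```

```bash
python3 -m pendant '[{"hand":0,"x":-0.6,"y":-0.28,"z":0.07,"spin":0},{"hand":0,"x":-0.6,"y":-0.28,"z":0.07,"spin":0},{"hand":0,"x":-0.6,"y":-0.28,"z":0.07,"spin":0},{"hand":0,"x":-0.6,"y":-0.28,"z":0.07,"spin":0},{"hand":0,"x":-0.6,"y":-0.28,"z":0.07,"spin":0},{"hand":0,"x":-0.6,"y":-0.28,"z":0.07,"spin":0},{"hand":0,"x":-0.6,"y":-0.28,"z":0.07,"spin":0},{"hand":0,"x":-0.6,"y":-0.28,"z":0.07,"spin":0},{"hand":0,"x":-0.6,"y":-0.28,"z":0.07,"spin":0}]'
python3 -c "
from h import *
snap('wrist','w1')"
```

```text
time_s: 1.45
position: [0.5975, 0.1652, 0.2673]
tcp_rot: [0.183, 0.983, 0.0, -0.001]
ft_force: [-0.4, 0.4, -0.3]
width: 0.999
gripper_force: 0.0
```

View pics/w1.png

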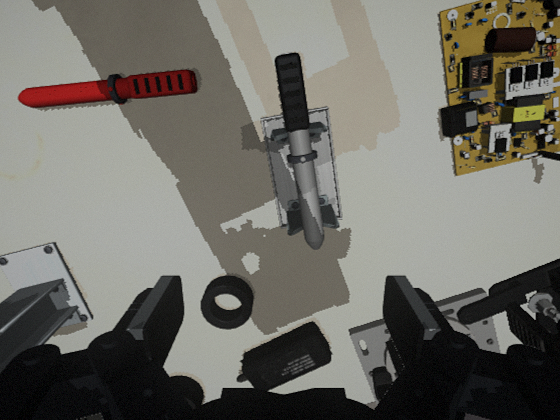

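The wrist view shows the grip from (289,55) to (293,122), the collar at (302,157), the tip at (315,247) and part of the cradle at lower left. I take a second viewpoint for stereo.

```bash
python3 -m pendant '[{"hand":0,"x":-0.05,"y":-0.26,"z":0,"spin":0},{"hand":0,"x":-0.05,"y":-0.26,"z":0,"spin":0},{"hand":0,"x":-0.05,"y":-0.26,"z":0,"spin":0},{"hand":0,"x":-0.05,"y":-0.26,"z":0,"spin":0},{"hand":0,"x":-0.05,"y":-0.26,"z":0,"spin":0}]'
python3 -c "
from h import *
snap('wrist','w2')"
```

```text
time_s: 2.0
position: [0.574, 0.036, 0.2688]
tcp_rot: [0.182, 0.983, 0.0, 0.0]
ft_force: [0.9, -0.6, -0.0]
width: 1.001
gripper_force: 0.0
```

View pics/w2.png

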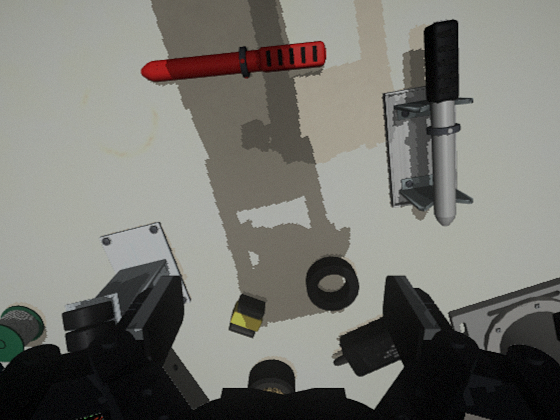

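```bash
python3 - <<'E'
from h import *
a,_=load("w1");b,_=load("w2")
c=np.hstack([cv2.resize(a[45:255,240:360],None,fx=2.8,fy=2.8,interpolation=cv2.INTER_CUBIC),cv2.resize(b[15:225,385:505],None,fx=2.8,fy=2.8,interpolation=cv2.INTER_CUBIC)])
cv2.imwrite("pics/c1.png",c);print(c.shape)
for f,(x0,x1,y0,y1) in dict(w1=(265,312,45,140),w2=(418,470,12,115)).items():
    im,p=load(f);m=(im.max(2)<55)[y0:y1,x0:x1].astype(np.uint8)
    n,l,st,ce=cv2.connectedComponentsWithStats(m);i=1+st[1:,4].argmax();print(f,st[i],ce[i]+[x0,y0])
    for y in range(0,y1-y0,8):
        q=np.where(l[y]==i)[0]
        if len(q):print(y+y0,q.min()+x0,q.max()+x0,end=' | ')
    print()
E
```

```text
(588, 672, 3)
w1 [   5    8   42   87 2038] [291.4205103   93.85574092]
53 290 297 | 61 275 300 | 69 276 301 | 77 277 302 | 85 279 303 | 93 280 304 | 101 281 305 | 109 283 307 | 117 283 308 | 125 284 311 | 133 273 284 | 
w2 [   0    8   52   95 2775] [440.45117117  63.63783784]
20 447 455 | 28 425 457 | 36 424 457 | 44 425 457 | 52 424 457 | 60 425 457 | 68 425 457 | 76 426 457 | 84 426 457 | 92 425 457 | 100 420 455 | 108 429 432 |
```

View pics/c1.png

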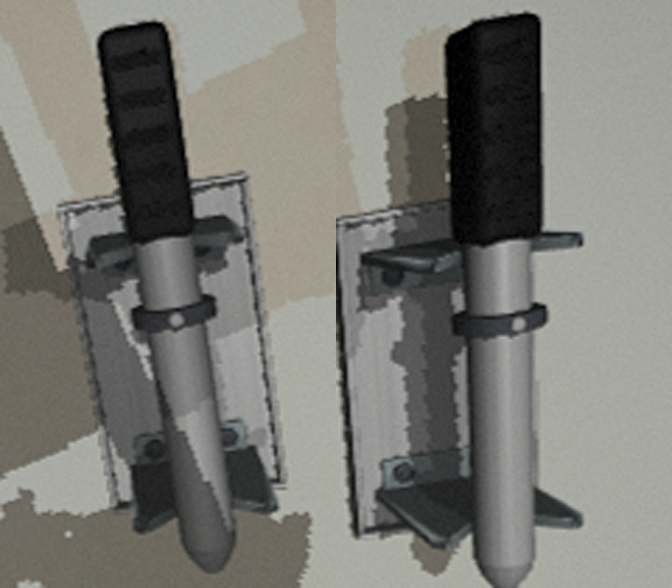

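```bash
cat > ax.py <<'E'
from h import *
def axis(l1,l2): # each (params, uvA, uvB) -> line (point, dir)
    N=[]
    for p,a,b in (l1,l2):
        o,da=ray(p,a);_,db=ray(p,b);n=np.cross(da,db);n/=np.linalg.norm(n);N.append((n,n@o))
    d=np.cross(N[0][0],N[1][0]);d/=np.linalg.norm(d);d*=np.sign(d[0])
    q=np.linalg.lstsq(np.array([N[0][0],N[1][0]]),np.array([N[0][1],N[1][1]]),rcond=None)[0]
    return q,d
def nearest(q,d,p,uv):
    o,r=ray(p,uv);A=np.array([d,-r]).T;t=np.linalg.lstsq(A,o-q,rcond=None)[0];return q+d*t[0]
E
python3 - <<'E'
from ax import *
_,p1=load("w1");_,p2=load("w2")
q,d=axis((p1,(299.6,133.6),(314.5,237.1)),(p2,(443.6,106.1),(445.4,215)))
print("dir",d.round(4),"yaw",np.degrees(np.arctan2(d[1],d[0])),"pitch",np.degrees(np.arcsin(d[2])))
tips=[nearest(q,d,p,u) for p,u in((p1,(315.4,249.3)),(p2,(444.5,225)))];print("tip",tips)
c=[nearest(q,d,p,u) for p,u in((p1,(302.5,157.9)),(p2,(443.75,128.6)))];print("collar",c)
t=np.mean(tips,0);print("dist tip-collar",[np.linalg.norm(t-x) for x in c])
g=t-.120*d;print("origin",g)
# grip top-edge checks: grip rear top centre
for x in(-.064,-.0):
    X=g+d*x+[0,0,.012];print(x,proj(p1,X),proj(p2,X))
gr=t-.156*d;print("grip",gr)
# rack seat
E
```

```text
dir [ 0.9784 -0.2066  0.0065] yaw -11.92061408121716 pitch 0.3745236946894483
tip [array([0.67542866, 0.17179566, 0.06296549]), array([0.67462704, 0.17196488, 0.06296013])]
collar [array([0.58302105, 0.19130372, 0.06234813]), array([0.58126483, 0.19167447, 0.06233639])]
dist tip-collar [np.float64(0.09403669562516401), np.float64(0.09583165694887039)]
origin [0.55761819 0.19666649 0.06217841]
-0.064 [288.42270773  53.00671361] [448.6708912   19.60203177]
-0.0 [299.6508127  131.18692419] [449.60468448 101.65629199]
grip [0.52239529 0.20410235 0.06194309]
```

```bash
python3 -m pendant '[{"hand":0,"x":-0.22,"y":-0.2,"z":0,"spin":-0.15},{"hand":0,"x":-0.22,"y":-0.2,"z":0,"spin":-0.15},{"hand":0,"x":-0.22,"y":-0.2,"z":0,"spin":-0.15},{"hand":0,"x":-0.22,"y":-0.2,"z":0,"spin":-0.15},{"hand":0,"x":-0.22,"y":-0.2,"z":0,"spin":-0.15}]'
python3 -c "
from h import *
snap('wrist','w3')"
python3 -m pendant '[{"hand":0,"x":0.02,"y":-0.28,"z":0,"spin":0},{"hand":0,"x":0.02,"y":-0.28,"z":0,"spin":0},{"hand":0,"x":0.02,"y":-0.28,"z":0,"spin":0},{"hand":0,"x":0.02,"y":-0.28,"z":0,"spin":0},{"hand":0,"x":0.02,"y":-0.28,"z":0,"spin":0}]'
python3 -c "
from h import *
b,_=snap('wrist','w4');a,_=load('w3')
cv2.imwrite('pics/c2.png',np.vstack([cv2.resize(a[:300],(560,300)),b[:300]]))"
```

```text
time_s: 2.55
position: [0.6417, -0.0968, 0.2676]
tcp_rot: [0.124, 0.992, 0.0, -0.001]
ft_force: [-0.1, 0.1, -0.1]
width: 0.996
gripper_force: 0.0
time_s: 3.1
position: [0.5971, -0.2296, 0.2686]
tcp_rot: [0.124, 0.992, 0.0, 0.0]
ft_force: [0.0, 0.5, -0.4]
width: 1.0
gripper_force: 0.0
```

View pics/c2.png

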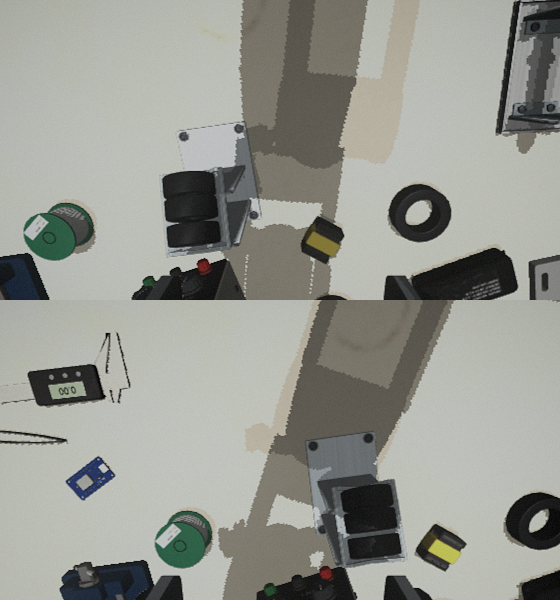

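The views show the three dark cores in the cradle: w3 around (190,210), w4 around (370,220). The cradle's base-plate bolts also show. I zoom in once.

```bash
python3 - <<'E'
from h import *
a,_=load("w3");b,_=load("w4")
f=lambda i:np.clip(cv2.resize(i,None,fx=3.5,fy=3.5,interpolation=cv2.INTER_CUBIC).astype(float)**0.6*8.5,0,255).astype(np.uint8)
c=np.hstack([f(a[115:270,155:268]),f(b[125:280,298:411])]);cv2.imwrite("pics/c3.png",c);print(c.shape)
E
```

```text
(542, 792, 3)
```

View pics/c3.png

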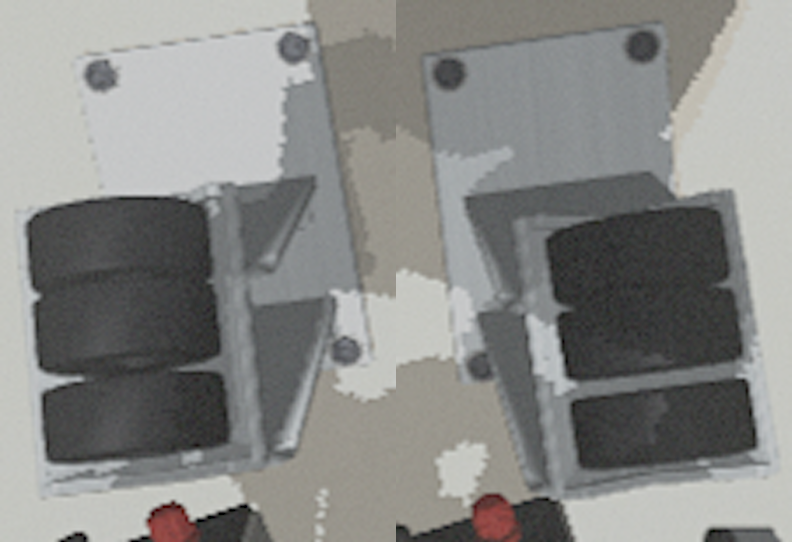

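```bash
cat >> ax.py <<'E'
def bis(p,a,b):
    o,da=ray(p,a);_,db=ray(p,b);return proj(p,o+(da+db))
E
python3 - <<'E'
from ax import *
_,p3=load("w3");_,p4=load("w4")
F=lambda x,y:(x/3.5+155,y/3.5+115)
G=lambda x,y:((x-395.5)/3.5+298,y/3.5+125)
o3=[bis(p3,F(28,253),F(215,243)),bis(p3,F(36,325),F(218,318)),bis(p3,F(43,422),F(229,411))]
o4=[bis(p4,G(548,270),G(728,247)),bis(p4,G(561,345),G(741,322)),bis(p4,G(574,435),G(755,413))]
q,d=axis((p3,o3[0],o3[2]),(p4,o4[0],o4[2]))
print("dir",d.round(4),"yaw",np.degrees(np.arctan2(d[1],d[0])),"pitch",np.degrees(np.arcsin(d[2])))
for i in range(3):
    print("core",i,nearest(q,d,p3,o3[i]).round(4),nearest(q,d,p4,o4[i]).round(4),[v.round(4) for v in tri([(p3,o3[i]),(p4,o4[i])])])
for n,a,b in[("L",F(77,60),G(423,55)),("R",F(315,22),G(663,24)),("boltL",F(101,75),G(449,73)),("boltR",F(292,47),G(642,46)),("boltfar3",F(346,350),None),("boltfar4",G(482,366),None)]:
    if b is not None: print(n,tri([(p3,a),(p4,b)]),onz(p3,a,.006),onz(p4,b,.006))
print("far R",onz(p3,F(346,350),.006),"far L",onz(p4,G(482,366),.006))
# trough outer edges at top: near-left/right corners of walls
for n,a,b in[("wall c far-left", F(43,497),G(553,497)),("farR",F(262,467),G(772,472)),("nearL",F(17,208),None),("nearR",None,G(735,192))]:
    if a and b: print(n,tri([(p3,a),(p4,b)]))
E
```

```text
dir [ 0.889  -0.0999  0.4469] yaw -6.409582574128401 pitch 26.5429089397644
core 0 [ 0.6133 -0.1642  0.1213] [ 0.6139 -0.1642  0.1216] [array([ 0.6135, -0.1642,  0.1217]), np.float64(0.0003)]
core 1 [ 0.6282 -0.1659  0.1288] [ 0.6293 -0.166   0.1294] [array([ 0.6284, -0.1658,  0.1303]), np.float64(0.0006)]
core 2 [ 0.6472 -0.168   0.1383] [ 0.6475 -0.168   0.1385] [array([ 0.6473, -0.168 ,  0.1386]), np.float64(0.0002)]
L (array([ 0.5747003 , -0.19737952,  0.00222103]), np.float64(0.0004298707117141542)) [ 0.5749937  -0.19634584  0.006     ] [ 0.57374541 -0.19736806  0.006     ]
R (array([ 0.5826219 , -0.12303326,  0.00334297]), np.float64(0.0005116231463279771)) [ 0.58200922 -0.12254351  0.006     ] [ 0.58266811 -0.12378478  0.006     ]
boltL (array([ 0.58112267, -0.19076745,  0.00589744]), np.float64(2.741790677967956e-05)) [ 0.58109203 -0.19072706  0.006     ] [ 0.58113233 -0.19078094  0.006     ]
boltR (array([ 0.58744987, -0.13132645,  0.00684288]), np.float64(8.290057986566538e-05)) [ 0.58742393 -0.13141957  0.006     ] [ 0.58768114 -0.13117845  0.006     ]
far R [ 0.68592478 -0.14200929  0.006     ] far L [ 0.67951908 -0.20148712  0.006     ]
wall c far-left (array([ 0.66060527, -0.19535899,  0.13699663]), np.float64(0.00040263654074053595))
farR (array([ 0.66632022, -0.14554152,  0.13663273]), np.float64(8.285204742427487e-05))
```

```bash
python3 -m pendant '[{"hand":0.2,"x":0.362,"y":0.803,"z":0.2,"spin":-0.052},{"hand":0.2,"x":0.362,"y":0.803,"z":0.2,"spin":-0.052},{"hand":0.2,"x":0.362,"y":0.803,"z":0.2,"spin":-0.052},{"hand":0.2,"x":0.362,"y":0.803,"z":0.2,"spin":-0.052},{"hand":0.2,"x":0.362,"y":0.803,"z":0.2,"spin":-0.052},{"hand":0.2,"x":0.362,"y":0.803,"z":0.2,"spin":-0.052},{"hand":0.2,"x":0.362,"y":0.803,"z":0.2,"spin":-0.052},{"hand":0.2,"x":0.362,"y":0.803,"z":0.2,"spin":-0.052},{"hand":0.2,"x":0.362,"y":0.803,"z":0.2,"spin":-0.052},{"hand":0.2,"x":0.362,"y":0.803,"z":0.2,"spin":-0.052}]' 20
python3 -c "
from h import *
s=ctrl.get_state();print(totool([0.5204,0.2045,0.065]),180-2*np.degrees(np.arctan2(s['tcp_rot'][0],s['tcp_rot'][1])))"
```

```text
time_s: 4.15
position: [0.5165, 0.21, 0.1669]
tcp_rot: [0.099, 0.995, 0.001, -0.002]
ft_force: [0.4, -0.7, 0.5]
width: 0.799
gripper_force: 0.0
[-0.01045537 -0.00943005  0.20369884] 168.62055874736527
```

```bash
python3 -m pendant '[{"hand":0.2,"x":-0.009,"y":-0.008,"z":0.1,"spin":0.01},{"hand":0.2,"x":-0.009,"y":-0.008,"z":0.203,"spin":0.01},{"hand":0.2,"x":-0.009,"y":-0.008,"z":0.203,"spin":0.01},{"hand":0.2,"x":-0.009,"y":-0.008,"z":0.203,"spin":0.01},{"hand":0.2,"x":-0.009,"y":-0.008,"z":0.203,"spin":0.01}]' 20
python3 -c "
from h import *
s=ctrl.get_state();print(totool([0.5204,0.2045,0.065]))"
python3 -m pendant '[{"hand":0.6},{"hand":0.8},{"hand":1},{"hand":1},{"hand":1},{"hand":1},{"hand":1},{"hand":1}]' 20
```

```text
time_s: 4.65
position: [0.526, 0.1985, 0.0697]
tcp_rot: [0.107, 0.994, 0.001, 0.002]
ft_force: [0.4, 0.5, 0.3]
width: 0.799
gripper_force: 0.0
[0.01352509 0.0092266  0.00943063]validation failed for argument at $[0]...
```

```bash
for i in 1 2; do python3 -m pendant '[{"hand":0.2,"x":0,"y":0,"z":0,"spin":0},{"hand":0.2,"x":0,"y":0,"z":0,"spin":0}]'|sed -n 1,3p; done
python3 -c "
from h import *
print(totool([0.5204,0.2045,0.065]))"
```

```text
time_s: 4.85
position: [0.5258, 0.1981, 0.0693]
tcp_rot: [0.108, 0.994, 0.001, 0.002]
time_s: 5.05
position: [0.5245, 0.1978, 0.0676]
tcp_rot: [0.108, 0.994, 0.0, 0.001]
[0.01095431 0.01122114 0.00512397]
```

```bash
python3 -m pendant '[{"hand":0.3,"x":0.011,"y":0.011,"z":0.004,"spin":-0.01},{"hand":0.4,"x":0.011,"y":0.011,"z":0.004,"spin":-0.01},{"hand":0.4,"x":0.011,"y":0.011,"z":0.004,"spin":-0.01},{"hand":0.4,"x":0.011,"y":0.011,"z":0.004,"spin":-0.01},{"hand":0.4,"x":0.011,"y":0.011,"z":0.004,"spin":-0.01}]'
python3 -c "
from h import *
print(totool([0.5204,0.2045,0.065]))"
```

```text
time_s: 5.55
position: [0.52, 0.2044, 0.0647]
tcp_rot: [0.104, 0.995, -0.0, -0.0]
ft_force: [0.9, -0.5, -0.8]
width: 0.602
gripper_force: 0.0
[-0.00078796  0.00045369 -0.00053473]
```

```bash
python3 -m pendant '[{"hand":0.6,"x":0,"y":0,"z":0,"spin":0},{"hand":0.7,"x":0,"y":0,"z":0,"spin":0},{"hand":0.8,"x":0,"y":0,"z":0,"spin":0},{"hand":1,"x":0,"y":0,"z":0,"spin":0},{"hand":1,"x":0,"y":0,"z":0,"spin":0},{"hand":1,"x":0,"y":0,"z":0,"spin":0}]' 25
python3 -m pendant '[{"hand":1,"x":0,"y":0,"z":0.002,"spin":0},{"hand":1,"x":0,"y":0,"z":0.004,"spin":0},{"hand":1,"x":0,"y":0,"z":0.006,"spin":0},{"hand":1,"x":0,"y":0,"z":0.008,"spin":0},{"hand":1,"x":0,"y":0,"z":0.008,"spin":0}]' 25
```

```text
time_s: 6.15
position: [0.5197, 0.2036, 0.0648]
tcp_rot: [0.104, 0.995, -0.001, -0.0]
ft_force: [-2.4, -5.6, 2.3]
width: 0.255
gripper_force: 29.6
time_s: 6.65
position: [0.5197, 0.2037, 0.0616]
tcp_rot: [0.104, 0.995, -0.001, -0.0]
ft_force: [-5.8, -6.2, 9.8]
width: 0.251
gripper_force: 31.3
```

```bash
python3 -m pendant '[{"hand":1,"x":0,"y":0,"z":0.003,"spin":0},{"hand":1,"x":0,"y":0,"z":0.006,"spin":0},{"hand":1,"x":0,"y":0,"z":0.009,"spin":0},{"hand":1,"x":0,"y":0,"z":0.012,"spin":0},{"hand":1,"x":0,"y":0,"z":0.012,"spin":0}]' 25
python3 -m pendant '[{"hand":1,"x":0,"y":0,"z":0.003,"spin":0},{"hand":1,"x":0,"y":0,"z":0.006,"spin":0},{"hand":1,"x":0,"y":0,"z":0.009,"spin":0},{"hand":1,"x":0,"y":0,"z":0.012,"spin":0},{"hand":1,"x":0,"y":0,"z":0.014,"spin":0},{"hand":1,"x":0,"y":0,"z":0.014,"spin":0}]' 25
python3 - <<'E'
from h import *
snap("side","s1");snap("top","t1")
E
```

```text
time_s: 7.15
position: [0.5198, 0.2037, 0.0556]
tcp_rot: [0.104, 0.995, -0.001, -0.0]
ft_force: [-6.6, -6.7, 10.4]
width: 0.249
gripper_force: 32.5
time_s: 7.75
position: [0.5202, 0.2036, 0.0489]
tcp_rot: [0.104, 0.995, -0.001, 0.0]
ft_force: [-5.4, -6.4, 10.5]
width: 0.252
gripper_force: 34.7
```

```bash
python3 - <<'E'
from h import *
d=np.array([.978,-.207,0]);o=np.array([0.5576,.1967,.062])
s=ctrl.camera_params("side");t=ctrl.camera_params("top")
for th in (0,15,20,25):
    a=np.radians(th);P=o+d*.004+[0,0,-.007]
    f=lambda x,z:P+d*((x-.004)*np.cos(a)-(z+.007)*np.sin(a))+np.array([0,0,1])*((x-.004)*np.sin(a)+(z+.007)*np.cos(a))
    print(th,"tip",proj(s,f(.12,0)).round(1),proj(t,f(.12,0)).round(1),"x=60",proj(s,f(.06,0)).round(1))
for n,b in(("side","s1"),("top","t1")):
    A=cv2.imread(f"pics/{n}0.png").astype(int);B=cv2.imread(f"pics/{b}.png").astype(int)
    y,x=(np.s_[255:325],np.s_[222:300]) if n=="side" else (np.s_[170:235],np.s_[150:200])
    m=(abs(A-B).max(2)[y,x]>25)
    print(n);print("\n".join("".join(".#"[v] for v in r) for r in m[::2]))
E=None
E
```

```text
0 tip [240.6 297.6] [168.8 190.6] x=60 [263.  302.7]
15 tip [241.8 291.3] [165.7 190.4] x=60 [264.2 299.8]
20 tip [242.9 289.3] [164.5 190.9] x=60 [264.9 298.9]
25 tip [244.4 287.5] [163.3 191.8] x=60 [265.8 298.2]
sideTraceback (most recent call last):
  File "<stdin>", line 12, in <module>
  File "<stdin>", line 12, in <genexpr>
  File "<stdin>", line 12, in <genexpr>
TypeError: string indices must be integers, not 'numpy.bool'
```

```bash
python3 - <<'E'
from h import *
f=lambda i,k:cv2.resize(i,None,fx=k,fy=k,interpolation=cv2.INTER_CUBIC)
L=[cv2.imread("pics/"+n+".png") for n in("side0","s1","top0","t1")]
a=np.hstack([f(L[0][265:335,225:325],4),f(L[1][265:335,225:325],4)])
b=np.hstack([f(L[2][180:240,120:220],4),f(L[3][180:240,120:220],4)])
cv2.imwrite("pics/c4.png",np.vstack([a,b]))
E
```

```text
(no output)
```

View pics/c4.png

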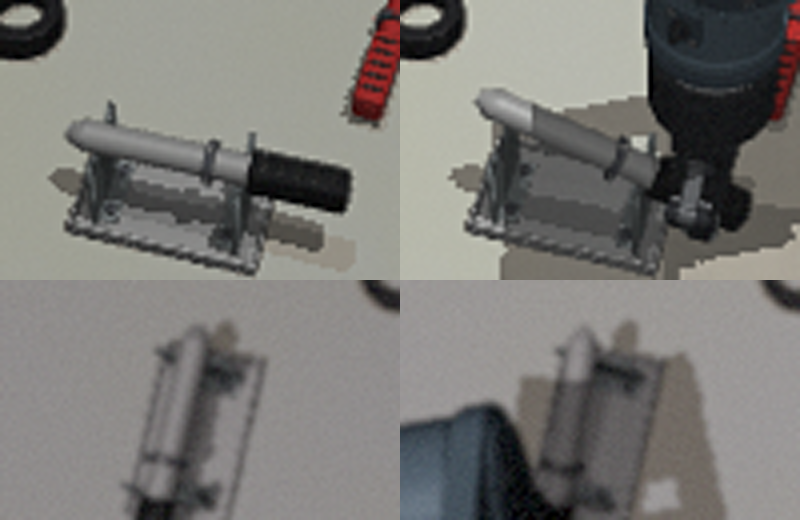

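```bash
python3 - <<'E'
from h import *
s=ctrl.camera_params("side");t=ctrl.camera_params("top")
print(tri([(s,(243.6,288.3)),(t,(165.3,191.0))]),tri([(s,(240.6,297.6)),(t,(168.8,190.6))]))
E
python3 -m pendant '[{"hand":1,"x":0,"y":0,"z":0.0015,"spin":0},{"hand":1,"x":0,"y":0,"z":0.003,"spin":0},{"hand":1,"x":0,"y":0,"z":0.003,"spin":0}]' 25
python3 -m pendant '[{"hand":1,"x":0,"y":0,"z":0,"spin":0},{"hand":1,"x":0,"y":0,"z":0,"spin":0},{"hand":1,"x":0,"y":0,"z":-0.03,"spin":0},{"hand":1,"x":0,"y":0,"z":-0.08,"spin":0},{"hand":1,"x":0,"y":0,"z":-0.16,"spin":0},{"hand":1,"x":0,"y":0,"z":-0.24,"spin":0},{"hand":1,"x":0,"y":0,"z":-0.3,"spin":0},{"hand":1,"x":0,"y":0,"z":-0.3,"spin":0},{"hand":1,"x":0,"y":0,"z":-0.3,"spin":0},{"hand":1,"x":0,"y":0,"z":-0.3,"spin":0}]' 100
```

```text
(array([0.6647847 , 0.17143549, 0.10255621]), np.float64(0.0005197413397091963)) (array([0.67488974, 0.17193739, 0.06218759]), np.float64(6.383418205248658e-06))
time_s: 8.15
position: [0.5203, 0.2036, 0.0476]
tcp_rot: [0.104, 0.995, -0.001, 0.0]
ft_force: [-6.0, -7.3, 12.9]
width: 0.25
gripper_force: 35.2
time_s: 9.15
position: [0.5187, 0.2044, 0.1945]
tcp_rot: [0.104, 0.995, -0.0, -0.002]
ft_force: [-0.5, 0.1, -2.5]
width: 0.239
gripper_force: 98.4
```

```bash
python3 -m pendant '[{"hand":1,"x":0.16,"y":0.17,"z":-0.4,"spin":0},{"hand":1,"x":0.16,"y":0.17,"z":-0.4,"spin":0},{"hand":1,"x":0.16,"y":0.17,"z":-0.4,"spin":0},{"hand":1,"x":0.16,"y":0.17,"z":-0.4,"spin":0},{"hand":1,"x":0.16,"y":0.17,"z":-0.4,"spin":0},{"hand":1,"x":0.16,"y":0.17,"z":-0.4,"spin":0},{"hand":1,"x":0.16,"y":0.17,"z":-0.4,"spin":0},{"hand":1,"x":0.16,"y":0.17,"z":-0.4,"spin":0},{"hand":1,"x":0.16,"y":0.17,"z":-0.4,"spin":0}]' 100
python3 - <<'E'
from ax import *
im,p=snap("side","s2");snap("top","t2");s=ctrl.get_state()
yaw=np.pi-2*np.arctan2(s["tcp_rot"][0],s["tcp_rot"][1])+np.pi;print("yaw",np.degrees(yaw)-360,s["position"])
h=np.array([np.cos(yaw),np.sin(yaw),0]);g=np.array(s["position"])-[0,0,.003]
for th in(20,22,24,26):
    d=h*np.cos(np.radians(th))+[0,0,np.sin(np.radians(th))]
    print(th,[proj(p,g+d*x).round(1).tolist() for x in(.034,.06,.142,.154)])
a=proj(p,g+(h*.92+[0,0,.39])*.1);x0,y0=(a-[80,80]).astype(int).clip(0)
gr=cv2.cvtColor(im,cv2.COLOR_BGR2GRAY)[y0:y0+160,x0:x0+160]
L=cv2.createLineSegmentDetector(1).detect(gr)[0][:,0]
for l in L:
    n=np.hypot(l[2]-l[0],l[3]-l[1])
    if n>14:print((l+[x0,y0,x0,y0]).round(1),round(float(n)),round(float(np.degrees(np.arctan2(l[3]-l[1],l[2]-l[0]))),1))
E
```

```text
time_s: 10.05
position: [0.459, 0.3032, 0.3935]
tcp_rot: [0.104, 0.995, -0.001, -0.002]
ft_force: [0.0, 0.4, -1.8]
width: 0.245
gripper_force: 98.6
yaw -11.972617910163365 [0.45918052 0.30339424 0.39452232]
20 [[323.4, 248.8], [309.6, 242.6], [265.7, 223.1], [259.3, 220.2]]
22 [[323.7, 248.4], [310.1, 241.9], [266.6, 221.4], [260.2, 218.3]]
24 [[324.0, 248.0], [310.6, 241.3], [267.7, 219.6], [261.3, 216.4]]
26 [[324.3, 247.6], [311.1, 240.6], [268.8, 217.9], [262.5, 214.6]]
[323.8 211.7 328.3 151.4] 60 -85.7
[262.2 173.4 238.3 171.3] 24 -174.9
[359.  227.2 352.3 250.8] 25 105.8
[278.4 189.8 271.4 205.6] 17 114.1
[254.8 194.2 261.3 180.6] 15 -64.4
[316.8 272.1 323.2 259. ] 15 -63.7
[213.  244.2 217.3 269.1] 25 80.2
[283.7 235.8 263.2 228.7] 22 -160.8
[303.5 245.2 284.  236.5] 21 -156.0
[216.3 270.5 211.9 294.3] 24 100.3
[312.3 180.8 316.  167. ] 14 -75.0
[237.2 214.1 209.6 215.2] 28 177.6
[244.9 309.7 251.8 290.7] 20 -70.0
[325.6 276.9 319.5 296.6] 21 107.2
[304.7 166.7 312.8 151.3] 17 -62.1
[316.8 152.7 307.1 170.3] 20 118.8
[255.8 299.4 283.6 305.3] 28 12.0
[272.3 199.9 258.5 193.8] 15 -155.9
[309.9 293.4 318.  271.5] 23 -69.6
[255.2 219.2 254.  194. ] 25 -92.7
[235.9 200.4 235.7 165.4] 35 -90.2
[273.2 218.2 307.7 234.2] 38 24.8
[344.4 250.3 347.  235.3] 15 -80.1
[341.  234.1 337.7 251.7] 18 100.6
[273.3 305.8 255.8 302.2] 18 -168.2
[290.6 302.7 313.4 297.9] 23 -11.8
[346.6 286.  367.4 280. ] 22 -16.1
[316.6 300.5 345.4 287. ] 32 -25.2
[257.3 218.7 275.2 228. ] 20 27.4
[344.6 201.9 367.2 200.8] 23 -2.8
[209.6 185.7 233.4 185.3] 24 -1.0
[358.3 198.5 340.8 195.9] 18 -171.4
[257.6 199.1 258.5 214.1] 15 86.4
[278.2 229.5 306.2 242.1] 31 24.2
[367.1 184.1 349.6 184.1] 18 180.0
```

```bash
python3 -m pendant '[{"hand":1,"x":-0.16,"y":-0.17,"z":0.4,"spin":0},{"hand":1,"x":-0.16,"y":-0.17,"z":0.4,"spin":0},{"hand":1,"x":-0.16,"y":-0.17,"z":0.4,"spin":0},{"hand":1,"x":-0.16,"y":-0.17,"z":0.4,"spin":0},{"hand":1,"x":-0.16,"y":-0.17,"z":0.4,"spin":0},{"hand":1,"x":-0.16,"y":-0.17,"z":0.4,"spin":0},{"hand":1,"x":-0.16,"y":-0.17,"z":0.4,"spin":0},{"hand":1,"x":-0.16,"y":-0.17,"z":0.4,"spin":0}]' 100
python3 -m pendant '[{"hand":1,"x":0,"y":0,"z":0.08,"spin":0},{"hand":1,"x":0,"y":0,"z":0.16,"spin":0},{"hand":1,"x":0,"y":0,"z":0.24,"spin":0},{"hand":1,"x":0,"y":0,"z":0.28,"spin":0},{"hand":1,"x":0,"y":0,"z":0.296,"spin":0},{"hand":1,"x":0,"y":0,"z":0.296,"spin":0}]' 100
python3 -m pendant '[{"hand":1,"x":0,"y":0,"z":0.002,"spin":0},{"hand":1,"x":0,"y":0,"z":0.004,"spin":0},{"hand":1,"x":0,"y":0,"z":0.006,"spin":0},{"hand":1,"x":0,"y":0,"z":0.008,"spin":0},{"hand":1,"x":0,"y":0,"z":0.01,"spin":0},{"hand":1,"x":0,"y":0,"z":0.012,"spin":0},{"hand":1,"x":0,"y":0,"z":0.012,"spin":0}]' 25
```

```text
time_s: 10.95
position: [0.5208, 0.2051, 0.1982]
tcp_rot: [0.104, 0.995, 0.001, 0.001]
ft_force: [-0.5, 0.8, -0.9]
width: 0.237
gripper_force: 98.5
time_s: 11.55
position: [0.5195, 0.205, 0.0494]
tcp_rot: [0.103, 0.995, -0.0, -0.001]
ft_force: [-4.1, -1.6, -0.2]
width: 0.244
gripper_force: 98.7
time_s: 12.25
position: [0.5208, 0.2052, 0.0475]
tcp_rot: [0.103, 0.995, -0.0, 0.001]
ft_force: [-18.0, -4.9, 27.1]
width: 0.245
gripper_force: 103.3
```

```bash
python3 -m pendant '[{"hand":0.78,"x":0,"y":0,"z":-0.004,"spin":0},{"hand":0.78,"x":0,"y":0,"z":-0.004,"spin":0}]' 25
```

```text
time_s: 12.45
position: [0.5206, 0.2051, 0.0481]
tcp_rot: [0.103, 0.995, 0.0, 0.001]
ft_force: [-11.2, -3.6, 13.6]
width: 0.237
gripper_force: 101.3
```

```bash
python3 -m pendant '[{"hand":0.765,"x":0,"y":0,"z":0,"spin":0},{"hand":0.765,"x":0,"y":0,"z":0,"spin":0}]' 25;  python3 -m pendant '[{"hand":0.757,"x":0,"y":0,"z":0,"spin":0},{"hand":0.757,"x":0,"y":0,"z":0,"spin":0}]' 25
```

```text
time_s: 12.65
position: [0.5207, 0.2051, 0.0481]
tcp_rot: [0.103, 0.995, -0.0, 0.001]
ft_force: [-11.0, -3.6, 13.5]
width: 0.246
gripper_force: 101.4
time_s: 12.85
position: [0.5207, 0.2051, 0.0481]
tcp_rot: [0.103, 0.995, -0.0, 0.001]
ft_force: [-11.4, -4.1, 13.4]
width: 0.247
gripper_force: 78.4
```

```bash
python3 -m pendant '[{"hand":0.753,"x":0,"y":0,"z":0,"spin":0},{"hand":0.753,"x":0,"y":0,"z":0,"spin":0}]' 25;  python3 -m pendant '[{"hand":0.75,"x":0,"y":0,"z":0.002,"spin":0},{"hand":0.75,"x":0,"y":0,"z":0.003,"spin":0},{"hand":0.75,"x":0,"y":0,"z":0.004,"spin":0}]' 25
```

```text
time_s: 13.05
position: [0.5207, 0.2051, 0.048]
tcp_rot: [0.103, 0.995, -0.0, 0.001]
ft_force: [-11.0, -3.3, 12.2]
width: 0.249
gripper_force: 57.5
time_s: 13.35
position: [0.5211, 0.2049, 0.0463]
tcp_rot: [0.103, 0.995, -0.0, 0.001]
ft_force: [-11.0, -5.3, 13.2]
width: 0.258
gripper_force: 42.2
```

```bash
python3 -m pendant '[{"hand":0.748,"x":0,"y":0,"z":0.002,"spin":0},{"hand":0.748,"x":0,"y":0,"z":0.004,"spin":0},{"hand":0.748,"x":0,"y":0,"z":0.005,"spin":0},{"hand":0.748,"x":0,"y":0,"z":0.006,"spin":0},{"hand":0.748,"x":0,"y":0,"z":0.006,"spin":0}]' 25
```

```text
time_s: 13.85
position: [0.5219, 0.2048, 0.0433]
tcp_rot: [0.103, 0.995, 0.0, 0.002]
ft_force: [-7.1, -5.3, 10.8]
width: 0.255
gripper_force: 31.8
```

```bash
python3 -m pendant '[{"hand":0.8,"x":0,"y":0,"z":0,"spin":0},{"hand":0.8,"x":0,"y":0,"z":0,"spin":0},{"hand":0.8,"x":0,"y":0,"z":-0.03,"spin":0},{"hand":0.8,"x":0,"y":0,"z":-0.1,"spin":0},{"hand":0.8,"x":0,"y":0,"z":-0.2,"spin":0},{"hand":0.8,"x":0,"y":0,"z":-0.3,"spin":0},{"hand":0.8,"x":0.08,"y":0.08,"z":-0.4,"spin":0},{"hand":0.8,"x":0.16,"y":0.17,"z":-0.5,"spin":0},{"hand":0.8,"x":0.16,"y":0.17,"z":-0.6,"spin":0},{"hand":0.8,"x":0.16,"y":0.17,"z":-0.7,"spin":0}]' 80
python3 -m pendant '[{"hand":0.8,"x":0,"y":0,"z":0,"spin":0},{"hand":0.8,"x":0,"y":0,"z":0,"spin":0},{"hand":0.8,"x":0,"y":0,"z":0,"spin":0}]'
cat > meas.py <<'E'
from ax import *
import sys
im,p=snap("side",sys.argv[1]);s=ctrl.get_state()
yaw=-2*np.arctan2(s["tcp_rot"][0],s["tcp_rot"][1]);print("yaw",np.degrees(yaw),s["position"])
h=np.array([np.cos(yaw),np.sin(yaw),0]);g=np.array(s["position"])-[0,0,.003]
for th in(18,22,25,28):
    d=h*np.cos(np.radians(th))+[0,0,np.sin(np.radians(th))]
    A,B=proj(p,g+d*.034),proj(p,g+d*.154);print(th,A.round(1),B.round(1),np.degrees(np.arctan((B-A)[1]/(B-A)[0])).round(2))
a=proj(p,g+(h*.92+[0,0,.39])*.1);x0,y0=(a-[50,50]).astype(int).clip(0)
gr=cv2.cvtColor(im,cv2.COLOR_BGR2GRAY)[y0:y0+100,x0:x0+100]
for l in cv2.createLineSegmentDetector(1).detect(gr)[0][:,0]:
    n=np.hypot(l[2]-l[0],l[3]-l[1]);t=np.degrees(np.arctan((l[3]-l[1])/(l[2]-l[0]+1e-9)))
    if n>12 and 12<t<40:print((l+[x0,y0,x0,y0]).round(1),round(float(n)),round(float(t),1))
E
python3 meas.py s3
```

```text
time_s: 14.85
position: [0.4616, 0.2987, 0.3524]
tcp_rot: [0.102, 0.995, 0.001, 0.001]
ft_force: [2.1, 0.7, -1.6]
width: 0.245
gripper_force: 78.7
time_s: 15.15
position: [0.4631, 0.2964, 0.3483]
tcp_rot: [0.104, 0.995, -0.0, -0.0]
ft_force: [-0.4, -0.1, -2.7]
width: 0.246
gripper_force: 78.9
yaw -11.924056905388504 [0.46302536 0.29616801 0.3474161 ]
18 [319.1 263.3] [257.9 237.8] 22.58
22 [319.6 262.6] [259.6 234.3] 25.18
25 [320.1 262.1] [261.1 231.8] 27.19
28 [320.6 261.6] [262.9 229.3] 29.24
[302.2 256.2 261.5 233.8] 46 28.8
[280.9 231.3 306.9 245.7] 30 29.0
[279.5 239.3 305.3 253.8] 30 29.1
```

```bash
python3 -m pendant '[{"hand":0.8,"x":0.104,"y":-0.116,"z":0.1,"spin":0},{"hand":0.8,"x":0.104,"y":-0.116,"z":0.2,"spin":0},{"hand":0.8,"x":0.104,"y":-0.116,"z":0.3,"spin":0},{"hand":0.8,"x":0.104,"y":-0.116,"z":0.4,"spin":0},{"hand":0.765,"x":0.104,"y":-0.116,"z":0.5,"spin":0},{"hand":0.755,"x":0.104,"y":-0.116,"z":0.58,"spin":0},{"hand":0.75,"x":0.104,"y":-0.116,"z":0.61,"spin":0},{"hand":0.748,"x":0.104,"y":-0.116,"z":0.61,"spin":0},{"hand":0.748,"x":0.104,"y":-0.116,"z":0.61,"spin":0},{"hand":0.748,"x":0.104,"y":-0.116,"z":0.61,"spin":0}]' 25
python3 -m pendant '[{"hand":0.748,"x":0,"y":0,"z":0.01,"spin":0},{"hand":0.748,"x":0,"y":0,"z":0.02,"spin":0},{"hand":0.748,"x":0,"y":0,"z":0.02,"spin":0}]' 25
```

```text
time_s: 16.2
position: [0.4024, 0.2509, 0.0453]
tcp_rot: [0.104, 0.995, 0.001, 0.001]
ft_force: [0.6, 0.0, -1.5]
width: 0.25
gripper_force: 30.3
time_s: 16.5
position: [0.4008, 0.2506, 0.0337]
tcp_rot: [0.104, 0.995, 0.0, 0.0]
ft_force: [0.2, -0.1, -2.1]
width: 0.251
gripper_force: 30.3
```

```bash
python3 -m pendant '[{"hand":0.748,"x":0,"y":0,"z":0.004,"spin":0},{"hand":0.748,"x":0,"y":0,"z":0.008,"spin":0},{"hand":0.748,"x":0,"y":0,"z":0.008,"spin":0}]' 25 | grep -E 'pos|ft'
python3 -m pendant '[{"hand":0.748,"x":0,"y":0,"z":0.002,"spin":0},{"hand":0.748,"x":0,"y":0,"z":0.002,"spin":0}]' 25| grep -E 'pos|ft'
python3 -m pendant '[{"hand":0.748,"x":0,"y":0,"z":0.002,"spin":0},{"hand":0.748,"x":0,"y":0,"z":0.002,"spin":0}]' 25| grep -E 'pos|ft'
```

```text
position: [0.4006, 0.2505, 0.0293]
ft_force: [-0.0, 0.3, -2.8]
position: [0.4007, 0.2505, 0.0284]
ft_force: [0.0, -0.2, -1.9]
position: [0.4007, 0.2505, 0.0274]
ft_force: [0.3, 0.4, -2.1]
```

```bash
for i in 1 2; do python3 -m pendant '[{"hand":0.748,"x":0,"y":0,"z":0.002,"spin":0},{"hand":0.748,"x":0,"y":0,"z":0.002,"spin":0}]' 25| grep -E 'pos|ft'; done
```

```text
position: [0.4008, 0.2505, 0.0264]
ft_force: [-0.9, -0.0, -2.1]
position: [0.4007, 0.2505, 0.0254]
ft_force: [-0.2, -0.2, -1.8]
```

```bash
for i in 1 2; do python3 -m pendant '[{"hand":0.748,"x":0,"y":0,"z":0.001,"spin":0},{"hand":0.748,"x":0,"y":0,"z":0.001,"spin":0}]' 25| grep -E 'pos|ft'; done
```

```text
position: [0.4008, 0.2505, 0.025]
ft_force: [0.2, -1.0, -1.8]
position: [0.4008, 0.2505, 0.0245]
ft_force: [0.6, 0.3, -1.8]
```

```bash
for i in 1 2; do python3 -m pendant '[{"hand":0.748,"x":0,"y":0,"z":0.001,"spin":0},{"hand":0.748,"x":0,"y":0,"z":0.001,"spin":0}]' 25| grep -E 'pos|ft'; done
```

```text
position: [0.4007, 0.2505, 0.024]
ft_force: [-0.2, 0.0, -2.2]
position: [0.4008, 0.2505, 0.0235]
ft_force: [0.3, 0.1, -2.0]
```

```bash
python3 -m pendant '[{"hand":0.8,"x":0,"y":0,"z":-0.1,"spin":0},{"hand":0.8,"x":0,"y":0,"z":-0.2,"spin":-0.129},{"hand":0.8,"x":-0.254,"y":-0.757,"z":-0.2,"spin":-0.129},{"hand":0.8,"x":-0.254,"y":-0.757,"z":-0.2,"spin":-0.129},{"hand":0.8,"x":-0.254,"y":-0.757,"z":-0.2,"spin":-0.129},{"hand":0.8,"x":-0.254,"y":-0.757,"z":-0.2,"spin":-0.129},{"hand":0.8,"x":-0.254,"y":-0.757,"z":-0.2,"spin":-0.129},{"hand":0.8,"x":-0.254,"y":-0.757,"z":-0.2,"spin":-0.129},{"hand":0.8,"x":-0.254,"y":-0.757,"z":-0.2,"spin":-0.129},{"hand":0.8,"x":-0.254,"y":-0.757,"z":-0.2,"spin":-0.129}]' 80
python3 -m pendant '[{"hand":0.8,"x":0,"y":0,"z":0,"spin":0},{"hand":0.8,"x":0,"y":0,"z":0,"spin":0},{"hand":0.8,"x":0,"y":0,"z":0,"spin":0},{"hand":0.8,"x":0,"y":0,"z":0,"spin":0}]'
python3 -c "
from h import *
print(totool([.4465,-.1462,.034]))"
```

```text
time_s: 19.4
position: [0.4467, -0.1482, 0.1237]
tcp_rot: [0.054, 0.999, -0.0, 0.0]
ft_force: [1.3, 0.2, -1.1]
width: 0.247
gripper_force: 78.7
time_s: 19.8
position: [0.4466, -0.1445, 0.1232]
tcp_rot: [0.052, 0.999, 0.0, -0.0]
ft_force: [-0.7, 0.1, -1.4]
width: 0.25
gripper_force: 79.0
[-0.00028949 -0.00355808  0.17848166]
```

```bash
python3 -m pendant '[{"hand":0.8,"x":0,"y":-0.003,"z":0.08,"spin":-0.002},{"hand":0.8,"x":0,"y":-0.003,"z":0.16,"spin":-0.002},{"hand":0.8,"x":0,"y":-0.003,"z":0.178,"spin":-0.002},{"hand":0.8,"x":0,"y":-0.003,"z":0.178,"spin":-0.002},{"hand":0.8,"x":0,"y":-0.003,"z":0.178,"spin":-0.002},{"hand":0.8,"x":0,"y":-0.003,"z":0.178,"spin":-0.002}]'
python3 meas.py s4
python3 - <<'E'
from ax import *
s=ctrl.camera_params("side");t=ctrl.camera_params("top");snap("top","t4")
# bias of side cam at the original mandrel
d=np.array([.9784,-.2066,0]);o=np.array([0.5576,.1967,.0622])
print("pred orig",[proj(s,o+d*x).round(1).tolist() for x in(0,.04,.108)])
g=cv2.imread("pics/side0.png",0)[270:330,225:320]
for l in cv2.createLineSegmentDetector(1).detect(g)[0][:,0]:
    n=np.hypot(l[2]-l[0],l[3]-l[1]);a=np.degrees(np.arctan((l[3]-l[1])/(l[2]-l[0]+1e-9)))
    if n>12 and -5<a<25:print((l+[225,270]*2).round(1),round(float(n)),round(float(a),1))
# cradle reference points in side view
for n,X in dict(boltL=(.5811,-.1908,.0059),boltR=(.5874,-.1313,.0068),farR=(.6859,-.142,.006),wallR=(.6663,-.1455,.1366),wallL=(.6606,-.1954,.137)).items():print(n,proj(s,X).round(1),proj(t,X).round(1))
a=cv2.imread("pics/s4.png");c=cv2.imread("pics/t4.png")
f=lambda i,k:cv2.resize(i,None,fx=k,fy=k,interpolation=cv2.INTER_CUBIC)
cv2.imwrite("pics/c5.png",np.hstack([f(a[170:250,240:340],4),f(c[190:270,250:350],4)]))
E
```

```text
time_s: 20.4
position: [0.4483, -0.1482, 0.0365]
tcp_rot: [0.052, 0.999, -0.001, 0.002]
ft_force: [-0.6, 0.1, -0.9]
width: 0.245
gripper_force: 79.0
yaw -5.996699122585484 [ 0.448209   -0.14819979  0.03636943]
18 [314.7 216.9] [278.9 204.7] 18.76
22 [315.  216.4] [280.  202.4] 21.77
25 [315.3 216. ] [281.  200.7] 24.07
28 [315.6 215.7] [282.1 199.1] 26.42
[263.3 182.8 278.7 189.6] 17 23.9
[304.3 213.3 280.8 201.5] 26 26.7
[282.4 197.3 309.7 207.9] 29 21.4
[322.8 252.5 280.1 230.4] 48 27.4
pred orig [[286.0, 307.9], [270.6, 304.4], [245.0, 298.6]]
[309.7 318.1 287.9 312.9] 22 13.4
[288.2 301.6 311.6 306.7] 24 12.2
[266.7 328.8 240.9 323.1] 26 12.3
[246.9 321.6 276.8 328.5] 31 13.1
[276.6 321.8 254.  315.8] 23 14.8
[273.3 308.8 255.5 304.8] 18 12.6
[244.3 299.6 273.2 305.2] 29 10.9
[259.1 310.4 279.3 314.9] 21 12.6
[263.  299.8 249.6 296.1] 14 15.4
[255.6 295.6 274.3 299.7] 19 12.1
[288.2 308.9 308.2 312.8] 20 11.1
boltL [283.4 216. ] [300.7 227.4]
boltR [280.6 228.7] [279.6 225.1]
farR [250.3 225.5] [283.2 191. ]
wallR [254.3 194.4] [286.4 188. ]
wallL [257.7 183.8] [306.  190.2]
```

View pics/c5.png

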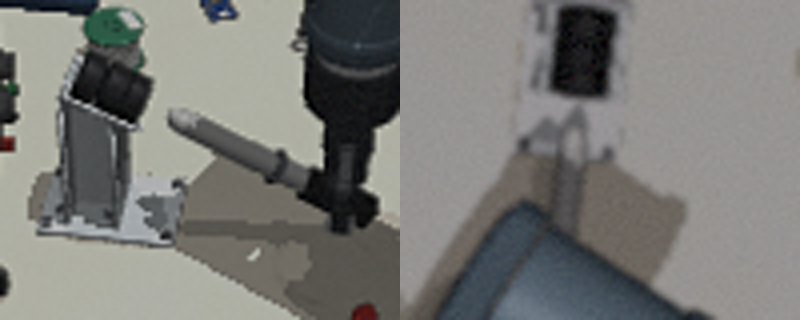

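The last picture shows the mandrel pitched up and aimed at the cradle: side tip (282.5,198.8), top tip about (292.5,217.5), and the cores' centre in the top view about (295.8,203). I check the lateral aim numerically.

```bash
python3 - <<'E'
from ax import *
s=ctrl.camera_params("side");t=ctrl.camera_params("top");st=ctrl.get_state();print(st["position"],st["tcp_rot"])
yaw=-2*np.arctan2(st["tcp_rot"][0],st["tcp_rot"][1]);h=np.array([np.cos(yaw),np.sin(yaw),0])
g=np.array(st["position"])+[0,0,-.001];th=np.radians(27);d=h*np.cos(th)+[0,0,np.sin(th)]
for x in(.034,.08,.142,.154):print(x,(g+d*x).round(4),proj(s,g+d*x).round(1),proj(t,g+d*x).round(1))
O=np.array([.604,-.1632,.118]);hc=np.array([np.cos(np.radians(-6.15)),np.sin(np.radians(-6.15)),0]);u=hc*np.cos(np.radians(25))+[0,0,np.sin(np.radians(25))]
print("core mid top",proj(t,O+u*.029+[0,0,.0]).round(1),proj(s,O+u*.029).round(1))
# measured dark core blob in top0/t4 and side0
for f,(x0,x1,y0,y1) in dict(top0=(280,312,180,222),t4=(280,312,180,216),side0=(252,285,175,205)).items():
    im=cv2.imread(f"pics/{f}.png")[y0:y1,x0:x1].max(2);m=(im<70).astype(np.uint8);n,l,stt,ce=cv2.connectedComponentsWithStats(m);i=1+stt[1:,4].argmax();print(f,stt[i]+[x0,y0,0,0,0],ce[i]+[x0,y0])
im=cv2.imread("pics/t4.png",0)
for r in range(214,250,4):print(r,im[r,280:304].tolist())
E
```

```text
[ 0.44801508 -0.14815387  0.03617251] [ 5.23503391e-02  9.98627418e-01 -8.28530385e-04  1.42687491e-03]
0.034 [ 0.4781 -0.1513  0.0506] [315.6 215.4] [287.6 263.5]
0.08 [ 0.5189 -0.1556  0.0715] [302.8 209.3] [289.5 247.7]
0.142 [ 0.5738 -0.1614  0.0996] [285.2 200.9] [292.1 225.8]
0.154 [ 0.5845 -0.1625  0.1051] [281.8 199.2] [292.6 221.5]
core mid top [294.4 202.4] [266.9 191.9]
top0 [287 191  17  23 312] [295.25641026 202.28205128]
t4 [288 191  16  23 312] [295.25641026 202.25641026]
side0 [257 179  21  22 263] [267.37262357 190.34980989]
214 [140, 153, 150, 151, 145, 146, 145, 144, 140, 138, 119, 104, 98, 97, 86, 84, 82, 78, 80, 81, 85, 94, 117, 133]
218 [149, 150, 150, 151, 148, 147, 141, 142, 148, 147, 147, 136, 119, 100, 98, 108, 126, 144, 147, 150, 146, 152, 150, 150]
222 [150, 145, 133, 116, 100, 97, 98, 99, 100, 97, 93, 102, 111, 121, 114, 106, 112, 131, 145, 147, 149, 146, 150, 151]
226 [69, 61, 93, 120, 123, 125, 122, 119, 120, 98, 101, 121, 139, 141, 129, 118, 111, 128, 144, 148, 137, 122, 126, 135]
230 [102, 104, 106, 99, 87, 85, 86, 79, 77, 65, 70, 82, 91, 105, 114, 105, 91, 92, 95, 94, 87, 93, 97, 116]
234 [103, 104, 97, 85, 82, 80, 84, 77, 61, 67, 73, 83, 79, 80, 76, 77, 93, 102, 104, 101, 102, 104, 103, 103]
238 [98, 98, 95, 89, 83, 84, 79, 74, 63, 62, 73, 83, 81, 75, 75, 83, 97, 107, 104, 102, 106, 100, 105, 102]
242 [54, 47, 45, 43, 45, 59, 65, 59, 62, 72, 79, 84, 81, 71, 77, 91, 103, 103, 104, 106, 105, 106, 101, 102]
246 [69, 71, 68, 66, 53, 57, 56, 50, 52, 61, 74, 77, 79, 73, 87, 100, 102, 100, 101, 101, 106, 101, 106, 100]
```

```bash
cat > plan.py <<'E'
from ax import *
O=np.array([.604,-.1632,.118]);ya=np.radians(-6.15);hc=np.array([np.cos(ya),np.sin(ya),0]);Z=np.array([0,0,1.])
c,s_=np.cos(np.radians(25)),np.sin(np.radians(25));u=hc*c+Z*s_;w=-hc*s_+Z*c
th=np.radians(26.7);a=hc*np.cos(th)+Z*np.sin(th)
def tcp(s): return O+.036*u+.0003*w-a*(.086+s)+Z*.0015
E
python3 - <<'E'
from plan import *
print("pre",tcp(.129),"final",tcp(0))
print("rows to pre",totool(tcp(.129)),"axis per 10mm",totool(tcp(.119))-totool(tcp(.129)),"total",totool(tcp(0)))
E
```

```text
pre [ 0.44534382 -0.1461045   0.03838257] final [ 0.55992548 -0.15845089  0.09634472]
rows to pre [ 0.00572877  0.00351101 -0.00444225] axis per 10mm [-1.78936800e-02 -5.97480159e-05 -8.93379244e-03] total [-0.2250997   0.00274026 -0.11968817]
```

```bash
python3 -m pendant '[{"hand":0.8,"x":0,"y":0.003,"z":-0.007,"spin":-0.003},{"hand":0.8,"x":0,"y":0.003,"z":-0.007,"spin":-0.003},{"hand":0.8,"x":-0.01,"y":0.003,"z":-0.012,"spin":-0.003},{"hand":0.8,"x":-0.02,"y":0.003,"z":-0.017,"spin":-0.003},{"hand":0.8,"x":-0.03,"y":0.003,"z":-0.022,"spin":-0.003},{"hand":0.8,"x":-0.036,"y":0.003,"z":-0.025,"spin":-0.003},{"hand":0.8,"x":-0.036,"y":0.003,"z":-0.025,"spin":-0.003},{"hand":0.8,"x":-0.036,"y":0.003,"z":-0.025,"spin":-0.003},{"hand":0.8,"x":-0.036,"y":0.003,"z":-0.025,"spin":-0.003}]'
python3 - <<'E'
from plan import *
print(totool(tcp(0)), ctrl.get_state()["ft_force"])
E
```

```text
time_s: 21.4
position: [0.4645, -0.1477, 0.0468]
tcp_rot: [0.051, 0.999, 0.0, -0.0]
ft_force: [-0.5, -0.2, -2.4]
width: 0.246
gripper_force: 79.0
[-0.19199035 -0.0017377  -0.09927779] [-0.54385161 -0.22635826 -2.35710372]
```

```bash
python3 -m pendant '[{"hand":0.8,"x":-0.006,"y":-0.001,"z":-0.006,"spin":0.006},{"hand":0.8,"x":-0.012,"y":-0.001,"z":-0.009,"spin":0.006},{"hand":0.8,"x":-0.018,"y":-0.001,"z":-0.012,"spin":0.006},{"hand":0.8,"x":-0.024,"y":-0.001,"z":-0.015,"spin":0.006},{"hand":0.8,"x":-0.024,"y":-0.001,"z":-0.015,"spin":0.006}]' | grep -E 'pos|ft|tcp'
python3 -m pendant '[{"hand":0.8,"x":-0.006,"y":0,"z":-0.003,"spin":0},{"hand":0.8,"x":-0.012,"y":0,"z":-0.006,"spin":0},{"hand":0.8,"x":-0.018,"y":0,"z":-0.009,"spin":0},{"hand":0.8,"x":-0.018,"y":0,"z":-0.009,"spin":0}]'| grep -E 'pos|ft|tcp'
python3 - <<'E'
from plan import *
print(totool(tcp(0)), ctrl.get_state()["wrist_torque"])
E
```

```text
position: [0.4774, -0.1499, 0.0549]
tcp_rot: [0.054, 0.999, -0.0, 0.0]
ft_force: [-0.8, 0.2, -2.1]
position: [0.4862, -0.1508, 0.0593]
tcp_rot: [0.054, 0.999, -0.0, 0.0]
ft_force: [0.3, -0.4, -1.7]
[-0.14820135  0.00060891 -0.07393424] [-0.00953374  0.12098487  0.01458786]
```

```bash
for i in 1 2 3 4; do python3 -m pendant '[{"hand":0.8,"x":-0.008,"y":0,"z":-0.004,"spin":0},{"hand":0.8,"x":-0.016,"y":0,"z":-0.008,"spin":0},{"hand":0.8,"x":-0.024,"y":0,"z":-0.012,"spin":0}]'| grep -E 'pos|ft'; done
python3 - <<'E'
from plan import *
print(totool(tcp(0)), ctrl.get_state()["wrist_torque"])
E
```

```text
position: [0.498, -0.152, 0.0652]
ft_force: [-0.3, 0.7, -1.8]
position: [0.5097, -0.1531, 0.0711]
ft_force: [-0.2, -0.2, -3.2]
position: [0.5217, -0.1544, 0.0771]
ft_force: [-0.3, -0.5, -3.0]
position: [0.5312, -0.155, 0.0816]
ft_force: [-7.1, -1.2, -7.4]
[-0.05772148 -0.00070013 -0.0298645 ] [-0.04164002  1.40218624 -0.14697944]
```

```bash
python3 -m pendant '[{"hand":0.8,"x":0.008,"y":0,"z":0.004,"spin":0},{"hand":0.8,"x":0.012,"y":0,"z":0.006,"spin":0},{"hand":0.8,"x":0.012,"y":0,"z":0.006,"spin":0},{"hand":0.8,"x":0.012,"y":0,"z":0.006,"spin":0}]'| grep -E 'pos|ft'
for i in 1 2; do python3 -m pendant '[{"hand":0.8,"x":0,"y":0,"z":0.001,"spin":0},{"hand":0.8,"x":0,"y":0,"z":0.002,"spin":0}]'| grep -E 'pos|ft'; done
```

```text
position: [0.5276, -0.1552, 0.0803]
ft_force: [-0.5, -0.1, -2.5]
position: [0.5277, -0.1553, 0.0793]
ft_force: [0.4, -0.6, -2.4]
position: [0.5276, -0.1552, 0.0782]
ft_force: [0.5, -0.0, -1.2]
```

```bash
for i in 1 2; do python3 -m pendant '[{"hand":0.8,"x":0,"y":0,"z":0.001,"spin":0},{"hand":0.8,"x":0,"y":0,"z":0.001,"spin":0}]'| grep -E 'pos|ft'; done; python3 -c "
from h import *
print(ctrl.get_state()['wrist_torque'],ctrl.get_state()['ft_force'])"
```

```text
position: [0.5275, -0.1551, 0.0775]
ft_force: [-1.0, -0.1, -2.0]
position: [0.5275, -0.1551, 0.077]
ft_force: [0.1, -0.4, -1.0]
[-0.0459359   0.04547698 -0.0416547 ] [ 0.09593394 -0.39491453 -0.99779543]
```

```bash
for i in 1 2; do python3 -m pendant '[{"hand":0.8,"x":-0.004,"y":0,"z":-0.002,"spin":0},{"hand":0.8,"x":-0.008,"y":0,"z":-0.004,"spin":0},{"hand":0.8,"x":-0.008,"y":0,"z":-0.004,"spin":0}]'| grep -E 'pos|ft'; python3 -c "
from h import *
print(ctrl.get_state()['wrist_torque'])";done
```

```text
position: [0.5319, -0.1557, 0.0793]
ft_force: [0.4, 0.4, -2.3]
[-0.00060109  0.0912616   0.05532818]
position: [0.5358, -0.1561, 0.0813]
ft_force: [0.3, -0.2, -2.0]
[-0.00517088  0.14509275  0.03028466]
```

Past the earlier contact with no force. I continue in the same way.

```bash
for i in 1 2 3 4; do python3 -m pendant '[{"hand":0.8,"x":-0.004,"y":0,"z":-0.002,"spin":0},{"hand":0.8,"x":-0.008,"y":0,"z":-0.004,"spin":0},{"hand":0.8,"x":-0.008,"y":0,"z":-0.004,"spin":0}]'| grep -E 'pos|ft'; python3 -c "
from h import *
print(ctrl.get_state()['wrist_torque'].round(2))";done
```

```text
position: [0.5398, -0.1565, 0.0833]
ft_force: [0.3, 0.3, -1.5]
[0.05 0.11 0.03]
position: [0.5438, -0.157, 0.0853]
ft_force: [-0.9, 0.2, -1.2]
[-0.01  0.06  0.03]
position: [0.5478, -0.1574, 0.0873]
ft_force: [0.6, -0.2, -1.3]
[0.02 0.04 0.02]
position: [0.5514, -0.1576, 0.089]
ft_force: [-0.4, -0.1, -1.6]
[ 0.06  0.15 -0.01]
```

```bash
for i in 1 2 3; do python3 -m pendant '[{"hand":0.8,"x":-0.003,"y":0,"z":-0.0015,"spin":0},{"hand":0.8,"x":-0.004,"y":0,"z":-0.002,"spin":0}]'| grep -E 'pos|ft'; python3 -c "
from h import *
print(ctrl.get_state()['wrist_torque'].round(2))";done
```

```text
position: [0.5533, -0.1578, 0.09]
ft_force: [-1.2, -0.4, -2.9]
[0.04 0.25 0.01]
position: [0.5552, -0.158, 0.091]
ft_force: [-0.5, 1.2, -2.9]
[ 0.09  0.39 -0.01]
position: [0.5573, -0.1583, 0.092]
ft_force: [-0.8, -0.3, -2.2]
[0.04 0.35 0.04]
```

```bash
for i in 1 2 3; do python3 -m pendant '[{"hand":0.8,"x":-0.003,"y":0,"z":-0.0015,"spin":0},{"hand":0.8,"x":-0.004,"y":0,"z":-0.002,"spin":0}]'| grep -E 'tim|pos|ft'; python3 -c "
from h import *
print(ctrl.get_state()['wrist_torque'].round(2))";done
```

```text
time_s: 27.3
position: [0.5579, -0.1582, 0.0923]
ft_force: [-7.2, 0.1, -3.8]
[-0.04  1.07 -0.01]
time_s: 27.5
position: [0.5579, -0.1581, 0.0924]
ft_force: [-12.8, -1.4, -3.3]
[-0.1   1.8  -0.18]
time_s: 27.7
position: [0.558, -0.1581, 0.0925]
ft_force: [-20.0, -1.3, -2.8]
[-0.13  2.58 -0.16]
```

```bash
python3 -m pendant '[{"hand":0.8,"x":0.004,"y":0,"z":0.002,"spin":0},{"hand":0.8,"x":0.0065,"y":0,"z":0.003,"spin":0},{"hand":0.8,"x":0.0065,"y":0,"z":0.003,"spin":0}]'; python3 -c "
from h import *
print(ctrl.get_state()['wrist_torque'].round(2))"
```

```text
time_s: 28.0
position: [0.5579, -0.1582, 0.0924]
tcp_rot: [0.054, 0.999, 0.001, -0.002]
ft_force: [-8.0, -0.3, -3.7]
width: 0.248
gripper_force: 79.0
[-0.04  1.17 -0.08]
```

```bash
python3 -m pendant '[{"hand":0.8,"x":0.003,"y":0,"z":0.0015,"spin":0},{"hand":0.8,"x":0.004,"y":0,"z":-0.002,"spin":0},{"hand":0.8,"x":0.006,"y":0,"z":-0.006,"spin":0},{"hand":0.8,"x":0.008,"y":0,"z":-0.01,"spin":0},{"hand":0.8,"x":0.01,"y":0,"z":-0.0145,"spin":0},{"hand":0.8,"x":0.012,"y":0,"z":-0.019,"spin":0},{"hand":0.8,"x":0.012,"y":0,"z":-0.019,"spin":0}]'; python3 -c "
from h import *
print(ctrl.get_state()['wrist_torque'].round(2))"
```

```text
time_s: 28.7
position: [0.5551, -0.1583, 0.104]
tcp_rot: [0.054, 0.999, -0.0, 0.001]
ft_force: [1.1, 0.0, -4.2]
width: 0.249
gripper_force: 79.0
[-0.    0.23 -0.03]
```

```bash
python3 -m pendant '[{"hand":0.8,"x":0.004,"y":0,"z":-0.009,"spin":0},{"hand":0.8,"x":0.01,"y":0,"z":-0.022,"spin":0},{"hand":0.8,"x":0.018,"y":0,"z":-0.04,"spin":0},{"hand":0.8,"x":0.028,"y":0,"z":-0.065,"spin":0},{"hand":0.8,"x":0.034,"y":0,"z":-0.1,"spin":0},{"hand":0.8,"x":0.034,"y":0,"z":-0.13,"spin":0},{"hand":0.8,"x":0.034,"y":0,"z":-0.13,"spin":0},{"hand":0.8,"x":0.034,"y":0,"z":-0.13,"spin":0}]'
python3 - <<'E'
from h import *
snap("side","s5");s=ctrl.get_state();print(s["ft_force"],s["wrist_torque"])
c=cv2.imread("pics/side0.png")[175:205,252:285].max(2);d=cv2.imread("pics/s5.png")[175:205,252:285].max(2);print((c<60).sum(),(d<60).sum())
h=np.array([.9942,-.1071,0]);p=ctrl.camera_params("side");g=np.array(s["position"])-[0,0,.0015]
a=np.radians(27);q=[proj(p,g+x*(h*np.cos(a)+[0,0,np.sin(a)])) for x in(.034,.062,.086,.110,.154)];print(np.round(q,1).tolist())
im=cv2.imread("pics/s5.png").max(2);x0=int(q[4][0])-6;y0=int(q[4][1])-8
for r in im[y0:y0+40:2,x0:x0+60:2]:print("".join(" .:-=+*#%@"[min(9,v//26)] for v in r))
E
```

```text
time_s: 29.5
position: [0.5375, -0.1563, 0.1687]
tcp_rot: [0.054, 0.999, -0.0, 0.001]
ft_force: [-0.4, 1.1, -4.1]
width: 0.246
gripper_force: 79.1
[ 0.05650082 -0.23595217 -3.52672854] [0.02989079 0.27130134 0.03358172]
266 127
[[287.5, 180.6], [279.1, 176.4], [271.8, 172.8], [264.5, 169.2], [250.9, 162.5]]
:::.::---::-*********         
::.=::-::::-==*******-     . .
....::::...: :********   .    
..::*++:::..***********     . 
...:=++++..:#***********-   ..
...::==----..-#*********.   . 
-..:-.::---.  .-#******+ .  . 
-::::::.::-  .  .-#****- .::. 
......::::.       .+***:  =:. 
*::......:  .      -**** .=-  
*********       . .:=*** .=:  
********+-:       .:--=: .=.  
*********---:     .:--: ..:...
*********::---.  :*.::.  ..  -
********=:-:-::-*****.    .  .
*******+=:::----+****-    .  .
#******+===:--=:*******.   .  
#*****+-=====-:**********:  : 
#*****=========+*********:  : 
:*****-==========+*******:  :.
```

```bash
python3 -m pendant '[{"hand":0.8,"x":0.004,"y":0.03,"z":0,"spin":0},{"hand":0.8,"x":0.012,"y":0.08,"z":0,"spin":0.01},{"hand":0.8,"x":0.022,"y":0.15,"z":0,"spin":0.03},{"hand":0.8,"x":0.034,"y":0.23,"z":0,"spin":0.05},{"hand":0.8,"x":0.046,"y":0.31,"z":0,"spin":0.07},{"hand":0.8,"x":0.06,"y":0.39,"z":0,"spin":0.09},{"hand":0.8,"x":0.072,"y":0.47,"z":0,"spin":0.11},{"hand":0.8,"x":0.084,"y":0.55,"z":0,"spin":0.126},{"hand":0.8,"x":0.096,"y":0.63,"z":0,"spin":0.126},{"hand":0.8,"x":0.104,"y":0.68,"z":0,"spin":0.126}]'
python3 -m pendant '[{"hand":0.8,"x":0.004,"y":0.025,"z":0,"spin":0},{"hand":0.8,"x":0.005,"y":0.034,"z":0,"spin":0},{"hand":0.8,"x":0.005,"y":0.034,"z":0,"spin":0},{"hand":0.8,"x":0.005,"y":0.034,"z":0,"spin":0},{"hand":0.8,"x":0.005,"y":0.034,"z":0,"spin":0}]'
python3 -c "
from h import *
s=ctrl.get_state();print(totool([.5219,.2048,.0455]),2*np.degrees(np.arctan2(s['tcp_rot'][0],s['tcp_rot'][1])))"
```

```text
time_s: 30.55
position: [0.5201, 0.191, 0.167]
tcp_rot: [0.102, 0.995, 0.0, -0.001]
ft_force: [-0.7, -1.1, -3.1]
width: 0.248
gripper_force: 79.2
time_s: 31.05
position: [0.5231, 0.2035, 0.1679]
tcp_rot: [0.104, 0.995, -0.0, -0.0]
ft_force: [0.3, -0.4, -3.6]
width: 0.248
gripper_force: 79.2
[0.00277286 0.00218932 0.24482245] 11.917044312923531
```

```bash
python3 -m pendant '[{"hand":0.8,"x":0.002,"y":0.002,"z":0.03,"spin":0},{"hand":0.8,"x":0.002,"y":0.002,"z":0.08,"spin":0},{"hand":0.8,"x":0.002,"y":0.002,"z":0.13,"spin":0},{"hand":0.8,"x":0.002,"y":0.002,"z":0.18,"spin":0},{"hand":0.8,"x":0.002,"y":0.002,"z":0.21,"spin":0},{"hand":0.8,"x":0.002,"y":0.002,"z":0.23,"spin":0},{"hand":0.8,"x":0.002,"y":0.002,"z":0.24,"spin":0},{"hand":0.8,"x":0.002,"y":0.002,"z":0.24,"spin":0},{"hand":0.8,"x":0.002,"y":0.002,"z":0.24,"spin":0}]'
for i in 1 2; do python3 -m pendant '[{"hand":0.8,"x":0,"y":0,"z":0.002,"spin":0},{"hand":0.8,"x":0,"y":0,"z":0.002,"spin":0}]'|grep -E "pos|ft";done
```

```text
time_s: 31.95
position: [0.522, 0.2059, 0.0484]
tcp_rot: [0.103, 0.995, 0.0, -0.0]
ft_force: [-1.6, 0.5, -4.8]
width: 0.246
gripper_force: 78.9
position: [0.5221, 0.206, 0.0476]
ft_force: [-3.1, 0.5, -2.6]
position: [0.5221, 0.206, 0.0464]
ft_force: [-4.7, 1.4, -0.5]
```

```bash
python3 -m pendant '[{"hand":0.765,"x":0,"y":-0.002,"z":0,"spin":0},{"hand":0.757,"x":0,"y":-0.002,"z":0,"spin":0},{"hand":0.752,"x":0,"y":-0.002,"z":0,"spin":0},{"hand":0.749,"x":0,"y":-0.002,"z":0,"spin":0},{"hand":0.747,"x":0,"y":-0.002,"z":0,"spin":0},{"hand":0.747,"x":0,"y":-0.002,"z":0,"spin":0}]' 20
python3 -m pendant '[{"hand":0.7455,"x":0,"y":0,"z":-0.001,"spin":0},{"hand":0.7455,"x":0,"y":0,"z":-0.002,"spin":0},{"hand":0.7455,"x":0,"y":0,"z":-0.003,"spin":0},{"hand":0.7455,"x":0,"y":0,"z":-0.004,"spin":0}]' 20
```

```text
time_s: 32.95
position: [0.5219, 0.205, 0.046]
tcp_rot: [0.103, 0.995, 0.0, -0.0]
ft_force: [-3.4, 2.6, -1.9]
width: 0.255
gripper_force: 24.8
time_s: 33.35
position: [0.5219, 0.2047, 0.0481]
tcp_rot: [0.103, 0.995, -0.0, -0.0]
ft_force: [-3.9, 1.1, -2.9]
width: 0.258
gripper_force: 16.7
```

```bash
for i in 1 2; do python3 -m pendant '[{"hand":0.745,"x":0,"y":0,"z":-0.001,"spin":0},{"hand":0.745,"x":0,"y":0,"z":-0.002,"spin":0},{"hand":0.745,"x":0,"y":0,"z":-0.003,"spin":0},{"hand":0.745,"x":0,"y":0,"z":-0.004,"spin":0}]' 20|grep -E "pos|ft|gri"; python3 -c "
from h import *
print(ctrl.get_state()['wrist_torque'].round(2),ctrl.get_state()['ft_force'].round(1))"; done
```

```text
position: [0.5221, 0.2047, 0.0502]
ft_force: [-2.6, 0.9, -1.4]
gripper_force: 14.0
[0.21 0.67 0.01] [-2.6  0.9 -1.4]
position: [0.5222, 0.2047, 0.0522]
ft_force: [-1.6, 0.4, -1.5]
gripper_force: 14.0
[0.04 0.51 0.05] [-1.6  0.4 -1.5]
```

```bash
for i in 1 2; do python3 -m pendant '[{"hand":0.745,"x":0,"y":0,"z":-0.001,"spin":0},{"hand":0.745,"x":0,"y":0,"z":-0.002,"spin":0},{"hand":0.745,"x":0,"y":0,"z":-0.003,"spin":0},{"hand":0.745,"x":0,"y":0,"z":-0.004,"spin":0},{"hand":0.745,"x":0,"y":0,"z":-0.005,"spin":0},{"hand":0.745,"x":0,"y":0,"z":-0.006,"spin":0},{"hand":0.745,"x":0,"y":0,"z":-0.007,"spin":0},{"hand":0.745,"x":0,"y":0,"z":-0.008,"spin":0}]' 20|grep -E "tim|pos|ft|gri"; python3 -c "
from h import *
print(ctrl.get_state()['wrist_torque'].round(2),ctrl.get_state()['ft_force'].round(1))"; done
```

```text
time_s: 34.95
position: [0.5221, 0.2048, 0.0562]
ft_force: [-0.5, -1.2, -1.3]
gripper_force: 13.8
[-0.1   0.26 -0.06] [-0.5 -1.2 -1.3]
time_s: 35.75
position: [0.522, 0.2048, 0.0601]
ft_force: [1.3, -2.7, -1.0]
gripper_force: 13.6
[-0.32  0.06 -0.1 ] [ 1.3 -2.7 -1. ]
```

```bash
python3 -m pendant '[{"hand":0.745,"x":0,"y":-0.001,"z":-0.001,"spin":0},{"hand":0.745,"x":0,"y":-0.002,"z":-0.002,"spin":0},{"hand":0.745,"x":0,"y":-0.002,"z":-0.003,"spin":0},{"hand":0.745,"x":0,"y":-0.002,"z":-0.004,"spin":0},{"hand":0.745,"x":0,"y":-0.002,"z":-0.005,"spin":0},{"hand":0.745,"x":0,"y":-0.002,"z":-0.006,"spin":0}]' 20|grep -E "tim|pos|ft|gri"
cat > chk.py <<'E'
from ax import *
import sys
im,p=snap("side",sys.argv[1]);print(ctrl.get_state()['wrist_torque'].round(2),ctrl.get_state()['ft_force'].round(1))
d=np.array([.9784,-.2066,0]);o=np.array([0.5576,.1967,.0622])
for th in(0,5,10):
    r=np.radians(th);print(th,[proj(p,o+d*.004+(d*np.cos(r)+[0,0,np.sin(r)])*(x-.004)).round(1).tolist() for x in(.03,.052,.076,.1,.12)])
for r in im.max(2)[270:325:2,225:300]:print("".join(" .:-=+*#%@"[min(9,v//26)] for v in r))
E
python3 chk.py s6
```

```text
time_s: 36.35
position: [0.5218, 0.2038, 0.0631]
ft_force: [0.6, -0.6, -2.3]
gripper_force: 13.4
[-0.2   0.05 -0.07] [ 0.3 -1.7 -0.6]
0 [[274.4, 305.2], [266.0, 303.3], [257.0, 301.3], [248.0, 299.3], [240.6, 297.6]]
5 [[274.5, 304.7], [266.1, 302.4], [256.9, 299.9], [247.9, 297.4], [240.4, 295.3]]
10 [[274.6, 304.3], [266.2, 301.5], [257.1, 298.6], [248.1, 295.6], [240.6, 293.1]]
+#######=:.... .=###########################################-..::..  ......
............   :+###########################################* ..:::.:......
.......: .    .=#############################################:....:::::.:::
             -*##############################################. ......::::::
          .-*################################################. ..........::
##********###################################################.  .  ........
#############################################################.   . ...:::..
#############################################################.       . ....
#############################################################-      .     .
################################
[... 711 characters left out ...]
===-        :---
#############========-=:::...:..                 . .::--------  .    .:----
############*=======-:--::..::----:..         .  ..:..-:::::::     .:.----.
##############*====-:::-:..::::-------:::::::.    .-------::..    ...:=---:
################*#*=:::-:.:::::::::::::::::::::::::-------::...::::.:-==-:.
##################-.:-::......:-::::::::::::::--:-::-:::::::..:-::...:::-:.
#################=::--:.:::.:-::::::::::::::::::::::::::::::..:----.. ... .
###############*=+==*++:::::::----::::::::::::::::::::::::::.:--------:.   
###############*-:-:-:-+*-:-------:::::::::::::::::-::::.....::::::-------:
####################*+:.:::::::--=-----::::::::::::::::::...:-::::---------
```

```bash
python3 -m pendant '[{"hand":0.744,"x":0,"y":0,"z":-0.001,"spin":0},{"hand":0.743,"x":0,"y":0,"z":-0.001,"spin":0},{"hand":0.742,"x":0,"y":0,"z":-0.001,"spin":0},{"hand":0.741,"x":0,"y":0,"z":-0.001,"spin":0},{"hand":0.74,"x":0,"y":0,"z":-0.001,"spin":0},{"hand":0.738,"x":0,"y":0,"z":-0.001,"spin":0},{"hand":0.735,"x":0,"y":0,"z":-0.001,"spin":0},{"hand":0.73,"x":0,"y":0,"z":-0.001,"spin":0},{"hand":0.72,"x":0,"y":0,"z":-0.001,"spin":0},{"hand":0.72,"x":0,"y":0,"z":-0.001,"spin":0}]' 20
python3 chk.py s7
```

```text
time_s: 37.4
position: [0.5218, 0.2038, 0.0636]
tcp_rot: [0.103, 0.995, 0.0, 0.0]
ft_force: [-0.1, -1.7, -0.4]
width: 0.278
gripper_force: 0.2
[-0.08  0.03 -0.  ] [-0.5 -0.9 -0.7]
0 [[274.4, 305.2], [266.0, 303.3], [257.0, 301.3], [248.0, 299.3], [240.6, 297.6]]
5 [[274.5, 304.7], [266.1, 302.4], [256.9, 299.9], [247.9, 297.4], [240.4, 295.3]]
10 [[274.6, 304.3], [266.2, 301.5], [257.1, 298.6], [248.1, 295.6], [240.6, 293.1]]
+#######=:.... .=###########################################-..::..  ......
............   :+###########################################*...:::...::..:
........ .    .=#############################################:....:::::.:::
             -*##############################################. .....:::::::
          :-*################################################. .........:::
#*********###################################################.  ...........
#############################################################.   ......::..
############################################################*.       ......
#############################################################-
[... 757 characters left out ...]
===-   .   .:--=
############*========--:::...:..               .  ...:--------.      .:=-=-
############*=======::--::..::----::...           .:..:-::::::.    .:.--=-:
###############*===-:::-:..::::::-----:::::::..   .-------::..    ...:=----
##################*=:::-:.::::::::::::::-::::--:::-::-:---::...::.:.:====-.
##################-.:-::.....::::::::::::::::::-:-::-:::::::..:::: ..:::-..
################*=::--:::::.:-::::::::::::::::::::::::::::::..:----.   ..  
###############*=+-+*++:::::::----::::::::::::::::::::::::::.::::-----:.   
###############*-:-:-:-+*-:-------::::::::::::::::::::::.....::::::------::
##################*#*+:.:::::::--==----::::::::::::::::::...::::::---------
```

```bash
python3 -m pendant '[{"hand":0.68,"x":0,"y":0,"z":0,"spin":0},{"hand":0.6,"x":0,"y":0,"z":0,"spin":0},{"hand":0.5,"x":0,"y":0,"z":0,"spin":0},{"hand":0.4,"x":0,"y":0,"z":0,"spin":0},{"hand":0.4,"x":0,"y":0,"z":0,"spin":0},{"hand":0.4,"x":0,"y":0,"z":-0.05,"spin":0},{"hand":0.4,"x":0,"y":0,"z":-0.15,"spin":0},{"hand":0.4,"x":0,"y":0,"z":-0.25,"spin":0},{"hand":0.4,"x":0,"y":0,"z":-0.35,"spin":0},{"hand":0.4,"x":0,"y":0,"z":-0.4,"spin":0}]' 20
python3 -m pendant '[{"hand":0.4,"x":-0.08,"y":0,"z":0,"spin":0},{"hand":0.4,"x":-0.15,"y":0,"z":0,"spin":0},{"hand":0.4,"x":-0.15,"y":0,"z":0,"spin":0},{"hand":0.4,"x":-0.15,"y":0,"z":0,"spin":0},{"hand":0.4,"x":-0.15,"y":0,"z":0,"spin":0}]'
python3 - <<'E'
from ax import *
im,p=snap("wrist","w9");v=im.max(2)
d=np.array([.9784,-.2066,0]);o=np.array([0.5576,.1967,.0622])
for x in(-.064,0,.022,.028,.044,.06,.076,.098,.12):print(x,proj(p,o+d*x+[0,0,.0]).round(1))
a=proj(p,o-d*.064);b=proj(p,o+d*.12);y0,y1=int(a[1])-10,int(b[1])+12;x0=int(min(a[0],b[0]))-40
print(y0,x0)
for r in v[max(0,y0):y1:3,x0:x0+110:2]:print("".join(" .:-=+*#%@"[min(9,k//26)] for k in r))
E
```

```text
time_s: 38.45
position: [0.5234, 0.2042, 0.269]
tcp_rot: [0.103, 0.995, 0.001, 0.004]
ft_force: [-0.2, 0.2, -0.6]
width: 0.6
gripper_force: 0.0
time_s: 38.95
position: [0.5942, 0.1887, 0.2631]
tcp_rot: [0.103, 0.995, -0.0, -0.001]
ft_force: [-0.5, -0.1, -0.5]
width: 0.598
gripper_force: 0.0
-0.064 [283.1  66.8]
0 [282.9 142.5]
0.022 [282.9 166.3]
0.028 [282.8 172.7]
0.044 [282.8 189.2]
0.06 [282.8 205.2]
0.076 [282.7 220.8]
0.098 [282.7 241.5]
0.12 [282.6 261.4]
56 242
#***#*#****************###*##*####***#**#****##********
#***##******************###*#**##*##*##**####******#**#
*##**##**********************##**#***#***##***#####*#*#
#*##**###*****=          +***#######******#*#*###*####*
**###*##*****= .......... +**###*##*###**#*#**#**#*####
*#***##*#****. .......... +***##*###*###*##**#*####*##*
####*###*#***- .    ..... +***###**##***##**###*#####**
##*######****:      ..... +**##*####*##*####*###*******
##*###**#*#**- . ........ +***####**##*###*##**********
=#*#*###*###*- .......... +***##*######****************
=+##########*- .......... +**######********************
=+##*#####
[... 2761 characters left out ...]
......-===========*#########
=======-.....::.::------:.:::....-============#######*#
=======-..:::-=-::------::=-::::.:============#########
=========-=====-:-------::===================**####*##*
===============-::------::====================#########
================::------:-===========+=======*####*####
+================:-----:-============#**=====+#########
*=================:---:-=============+*##**##*#*##*####
#==================--:-===============**#######**##*##*
+======================================#######*###*****
*=======================================##*#*##*#* ..::
========================================+###***##+ ...:
========================================***#**###+ ....
```

```bash
python3 -c "
from station import ctrl
print(ctrl.finish_job())"
```

```text
the job is handed in; nothing more can be done
None
```

The job is handed in at about 39 s: the loaded mandrel hangs in both rack notches with collar and three cores snug between the plates and the gripper clear, but the collar pressed the cores briefly with about 20 N while seating them.

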